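# Load the bottle shaker and lock its guard

## Robot

A 6-joint arm with a two-finger parallel gripper is mounted at the origin on the work surface. World frame = base frame: x ahead of the robot, y to its left, z up, the work surface at z = 0. Lengths are in m, angles in rad, forces in N, time in s.
With the tool pointing down it reaches from about 0.275 to 0.85 m from the base axis. Payload 19 kg.
Tool frame: the origin (TCP) lies between the finger pads; the fingertips stand 11 mm ahead of it and the grasp point (between the pads) lies 8 mm behind it; x points along the fingers, y is the direction in which the jaws open and shut, and the axes are right-handed (so a half turn about x gives the same grasp; the last joint's range is limited). The gripper opens to 85 mm and grips with 20 to 120 N. Pads are 22 mm wide; open, the fingers measure 114 mm over their backs; the gripper's body (76 mm by 85 mm) begins 54 mm behind the grasp point. The pads swing forward as they close: fully open they stand 13 mm farther back than shut.
Start: joints at [-1.421, 0.15, 1.437, -0, 1.554, -0.134], TCP at [0.161, -0.552, 0.242] pointing down, gripper open.
Joint ranges: [-2.8, 2.8], [-0.68, 2.1], [0.12, 2.68], [-1.39, 4.53], [0.16, 2.79], [-2.81, 2.81]. Speed limits (rad/s): [1.89, 1.89, 2.22, 3.01, 3.01, 3.01].

## Interface

Orientations are given as a 3x3 rotation matrix whose columns are the frame's x, y, z axes.
In Python, from cell import r gives the robot as it stands.
- The arm moves only by the shell command python3 -m creep 'ROWS'. ROWS is JSON, a list of rows, each a list of 5 numbers: the opening, from 0 (shut) to 1 (fully open), then the shift along the tool's x, y, z in units of 20 mm (1.0 is 20 mm), then the turn about the tool's x in units of 0.15 rad (1.0 is 0.15 rad). In form: [[claw, x, y, z, turn], ...]. A call has exactly 5 rows; each row shifts and turns the commanded pose from where the row before left it, along the tool's axes as they then stand; what a row does not reach is not made up. A row lasts 1/10 s, in which the tool goes at most 50 mm and 8.59 degrees, less where a joint would pass 70% of its speed; a pose out of reach is approached as far as the arm can. A call with a number of a shift or a turn outside -1 to 1 is refused whole. A call with a gripper value outside its range is refused whole. The fingers move at their own pace and stop on an object; the grip force is fixed at half the most. Time passes only in rows, so rows that do not move let the fingers close, or fill a call up. It gives the time, the measured TCP pose, the force and the opening at its end, in the units of the state.
- r.sense(): the state, without advancing time (a new reading comes with each control period).
- r.grab_frame(name): name is "side" or "top" or "wrist"; returns a dict with "frame" (480x640x3 uint8, red, green, blue), "range_z" (480x640 float32, m along the optical axis (not along the pixel's ray), 0 where there is no reading), "K" (3x3 intrinsics, pixels), "world_from_camera" (4x4, takes a point from camera to world coordinates). Camera axes: x right, y down, z forward; pixel columns grow to the right and rows downward; lengths in m; the calibration is good to about 2 mm. A picture is of the moment at which its call begins.
- r.close_job(): hands the job in, once; it reports no verdict.
The state is a dict: "time": time; "q": joint angles; "dq": joint speeds; "effort": joint torques, N m; "position": TCP position; "ee_rot": TCP orientation; "wrist_force": force on the tool from outside, world axes, zero at the start; "ft_torque": the same for the moment, N m; "gripper_width": finger opening in m.
Only numpy, scipy, OpenCV 4.12 (cv2) and the standard library are available. Lean on these libraries where they do the work, as an engineer would, in place of code of your own. Each camera call takes 0.05 s, during which the arm holds its last target.

## Task

Lift the shaker's clear guard gently back onto its open stop, stand every small amber bottle from the bench upright in a compartment of the tray (one to a compartment), then lower the guard gently until it is fully down. After that, with the metal T-handle fitted fully down over the square lock spindle, turn it clockwise to the locked stop and leave the handle on. Do not let the guard drop or slam, and leave the other things on the bench where they are.

Things in the scene. Friction and masses are not known exactly. Their poses are not given: they have to be found in the camera images.
- shaker: bottle shaker, fixed. Origin at bench level under the middle of its open steel tray; x from the front (guard bar side) to the hinge, y left, z up. Tray 170 x 170 mm, rim 45 mm and inner floor 24 mm above the bench; a cross of 4 mm walls, as high as the rim, makes four 79 x 79 mm compartments. A white box 45 mm high beside it (x -90 to 50, y -100 to -210 mm) carries the lock spindle
- bay0 (a point): centre of the floor of the shaker's front right (-x, -y) compartment, 24 mm above the bench; axes as the shaker's
- bay1 (a point): centre of the floor of the shaker's front left (-x, +y) compartment, 24 mm above the bench; axes as the shaker's
- bay2 (a point): centre of the floor of the shaker's rear right (+x, -y) compartment, 24 mm above the bench; axes as the shaker's
- bay3 (a point): centre of the floor of the shaker's rear left (+x, +y) compartment, 24 mm above the bench; axes as the shaker's
- guard (a joint): hinge angle of the clear guard, rad: 0 = down on the tray rim (its closed stop), 1.65 = fully back on its open stop. A clear plastic hood, 180 mm square, 73 mm high, 0.5 kg, lightly damped: let go below 1.0 rad it falls shut, beyond 1.2 rad it goes back to its open stop by itself and stays
- guard_bar (a point): middle of the guard's round steel grip bar (12 mm diameter, 100 mm long, along the shaker's y), held 40 mm off the guard's front face; 225 mm in front of and 55 mm above the hinge axis when closed (100 mm above the bench); moves with the guard, axes are the guard's (as the shaker's when closed)
- guard_hinge (a point): middle of the guard's hinge axis, at the tray's rear, 45 mm above the bench; axis along the shaker's y. As the guard opens the bar rises and swings away from the front, in an arc about this point
- spindle (a joint): angle of the lock spindle, rad: grows clockwise seen from above, 0 = open end, 1.3 = locked stop; stays where left (friction about 0.06 N m). It carries a flat tongue that at 1.3 lies over the guard's side ear
- spindle_seat (a point): on the axis of the upright lock spindle, where the handle's underside comes to rest (top of its round collar, 53 mm above the bench). The square shaft, 20 x 20 mm, stands 26 mm above this point, its top 6 mm reduced to 15 x 15 mm. x and y are square to the shaft's flats and turn with it (x along the tongue), z up
- handle: loose metal T-handle: hub 48 x 48 mm, 36 mm high, with a square bore 22.5 mm wide, 30 mm deep, from below; a 22 mm round neck; a cross bar on top 86 mm long (along x), 16 wide, 18 high, its middle 62 mm above the origin; 71 mm tall, 0.16 kg. Origin at the centre of the underside; bore and hub sides parallel to x and y. Starts on the bench, bore down
- bottle1: small amber glass bottle with white screw cap, standing: heavy-bottomed, body 54 mm diameter and straight up to 50 mm height, then shoulder, cap 34 mm diameter from 60 to 82 mm height, 82 mm tall in all, 0.12 to 0.26 kg; origin at the centre of its underside, z up through the cap. May be absent (None)
- bottle2: small amber glass bottle with white screw cap, standing: heavy-bottomed, body 54 mm diameter and straight up to 50 mm height, then shoulder, cap 34 mm diameter from 60 to 82 mm height, 82 mm tall in all, 0.12 to 0.26 kg; origin at the centre of its underside, z up through the cap. May be absent (None)
- bottle3: small amber glass bottle with white screw cap, standing: heavy-bottomed, body 54 mm diameter and straight up to 50 mm height, then shoulder, cap 34 mm diameter from 60 to 82 mm height, 82 mm tall in all, 0.12 to 0.26 kg; origin at the centre of its underside, z up through the cap. May be absent (None)
- bottle4: small amber glass bottle with white screw cap, standing: heavy-bottomed, body 54 mm diameter and straight up to 50 mm height, then shoulder, cap 34 mm diameter from 60 to 82 mm height, 82 mm tall in all, 0.12 to 0.26 kg; origin at the centre of its underside, z up through the cap. May be absent (None)
- pot: bystander: white plastic pot with lid, 64 mm diameter, 78 mm tall; origin at underside centre
- beaker: bystander: open glass beaker, 60 mm diameter, 75 mm tall; origin at underside centre
- wash_bottle: bystander: wash bottle, 72 mm diameter, 190 mm tall; origin at underside centre
- tumbler: bystander: steel drinking tumbler, 76 mm diameter, 160 mm tall; origin at underside centre
- tissue_box: bystander: tissue box 220 x 110 x 70 mm; origin at underside centre

How it is judged:
On the way, in this order (a step that is already met when the one before it is completed fails the run):
1. the guard is up on its open stop (value of joint guard above 1.55 rad), for 0.2 s.
2. every bottle stands upright in the tray, the guard still up (x of bottle1 in the frame of shaker between -0.082 and 0.082 m and y of bottle1 in the frame of shaker between -0.082 and 0.082 m and z of bottle1 in the frame of shaker between 0.018 and 0.032 m and angle between each of bottle1, bottle2, bottle3, bottle4's own z axis and vertical below 0.12 rad and x of bottle2 in the frame of shaker between -0.082 and 0.082 m and y of bottle2 in the frame of shaker between -0.082 and 0.082 m and z of bottle2 in the frame of shaker between 0.018 and 0.032 m and x of bottle3 in the frame of shaker between -0.082 and 0.082 m and y of bottle3 in the frame of shaker between -0.082 and 0.082 m and z of bottle3 in the frame of shaker between 0.018 and 0.032 m and x of bottle4 in the frame of shaker between -0.082 and 0.082 m and y of bottle4 in the frame of shaker between -0.082 and 0.082 m and z of bottle4 in the frame of shaker between 0.018 and 0.032 m and value of joint guard above 1.4 rad), for 0.2 s.
3. the guard is fully down (value of joint guard below 0.03 rad), for 0.2 s.
4. the handle is fully down on the spindle and the lock is turned to its stop (horizontal distance between handle and spindle_seat below 0.004 m and z of handle in the frame of spindle_seat between -0.005 and 0.005 m and angle between handle's own z axis and vertical below 0.08 rad and (angle between the x axis of handle and the x axis of spindle_seat, either way round below 0.2 rad or angle between the y axis of handle and the x axis of spindle_seat, either way round below 0.2 rad) and value of joint spindle above 1.1 rad), for 0.2 s.
At the end, for the whole second after the job is handed in: every bottle present stands upright (within 0.12 rad) on the floor of a tray compartment; guard angle below 0.03 rad; handle on the spindle within 4 mm of its axis and 5 mm of its seat, square with it; spindle beyond 1.1 rad; all at rest (all of step 4 and x of bottle1 in the frame of shaker between -0.082 and 0.082 m and y of bottle1 in the frame of shaker between -0.082 and 0.082 m and z of bottle1 in the frame of shaker between 0.018 and 0.032 m and angle between each of bottle1, bottle2, bottle3, bottle4's own z axis and vertical below 0.12 rad and x of bottle2 in the frame of shaker between -0.082 and 0.082 m and y of bottle2 in the frame of shaker between -0.082 and 0.082 m and z of bottle2 in the frame of shaker between 0.018 and 0.032 m and x of bottle3 in the frame of shaker between -0.082 and 0.082 m and y of bottle3 in the frame of shaker between -0.082 and 0.082 m and z of bottle3 in the frame of shaker between 0.018 and 0.032 m and x of bottle4 in the frame of shaker between -0.082 and 0.082 m and y of bottle4 in the frame of shaker between -0.082 and 0.082 m and z of bottle4 in the frame of shaker between 0.018 and 0.032 m and value of joint guard below 0.03 rad and linear speed of each of handle, bottle1, bottle2, bottle3, bottle4 below 0.02 m/s); the robot touches nothing.
It fails at once if the guard drops or is slammed shut (faster than 1.3 rad/s within 0.1 rad of its closed stop) (value of joint guard below 0.1 rad and velocity of joint guard below -1.3 rad/s).
It fails at once if the guard is flung against its open stop (faster than 1.8 rad/s) (value of joint guard above 1.5 rad and velocity of joint guard above 1.8 rad/s).
It fails at once if a bystander is moved more than 30 mm or tipped (distance of any of pot, beaker, wash_bottle, tumbler, tissue_box from where it was at the start of the episode above 0.03 m or angle between any of pot, beaker, wash_bottle, tumbler, tissue_box's own z axis and vertical above 0.3 rad).
Of bottle1, bottle2, bottle3, bottle4 only 2 to 4 are there at a start; the rules pass over those that are not, and their reading is None.
At some moment in a run one of bottle1, bottle2, bottle3, bottle4, handle may be knocked a few centimetres aside while the robot is not near it.
It also fails if it takes over 210 s, if anything falls off the work surface, if the arm or the gripper's body presses on something with over 40 N, if the wrist force passes 120 N, or if a joint passes its speed limit or range.

## Working session

There is one attempt and no reset: what is moved stays moved. The work goes in short steps, Python scripts to look and compute and a shell command to move; the robot and the scene stay as the last step left them, time stands still between calls to the robot, and variables do not carry over. Pictures are saved under pics/ and viewed, and the job is handed in when it is done.

```bash
ls -la; mkdir -p pics; python3 - <<'E'
from cell import r
import cv2,numpy as np
s=r.sense(); print(s)
for n in ("side","top","wrist"):
    f=r.grab_frame(n); cv2.imwrite(f"pics/{n}0.png",f["frame"][:,:,::-1]); print(n,f["K"].tolist(),f["world_from_camera"].round(3).tolist())
E
```

```text
total 12
drwxr-xr-x  3 agent agent 4096 Dec  7 09:10 .
drwxr-xr-x 23 root  root  4096 Dec  7 09:10 ..
drwxr-xr-x  2 agent agent 4096 Dec  7 09:10 pics
{'time': 0.0, 'q': array([-1.42098492e+00,  1.50961556e-01,  1.43804064e+00, -1.71967308e-05,
        1.55382726e+00, -1.33945270e-01]), 'dq': array([ 2.08822274e-04,  2.04924876e-05, -1.05503234e-05,  2.62299788e-04,
       -5.82628355e-04,  2.10043083e-04]), 'effort': array([-1.66370039e-03, -7.13048172e+01, -5.70879757e+01, -5.43350652e-04,
        8.95958481e-03, -1.70359726e-05]), 'position': array([ 0.16094778, -0.55175537,  0.2416846 ]), 'ee_rot': array([[-2.01596519e-04,  2.79964228e-01, -9.60010412e-01],
       [ 1.22038335e-03, -9.60009647e-01, -2.79964261e-01],
       [-9.99999235e-01, -1.22802055e-03, -1.48129081e-04]]), 'wrist_force': array([-0.65510126,  1.27445925,  0.28010474]), 'ft_torque': array([ 0.04702308,  0.04434007, -0.02269682]), 'gripper_width': 0.08531532917731481}
side [[504.44729987038113, 0.0, 314.81741732365083], [0.0, 504.44729987038113, 246.18330676223096], [0.0, 0.0, 1.0]] [[-0.914, -0.208, 0.348, 0.042], [-0.405, 0.432, -0.806, 1.127], [0.017, -0.878, -0.479, 0.813], [0.0, 0.0, 0.0, 1.0]]
top [[498.9717152294786, 0.0, 325.1705602068509], [0.0, 498.9717152294786, 227.77700756413725], [0.0, 0.0, 1.0]] [[-0.025, -0.998, 0.058, 0.495], [-0.999, 0.027, 0.02, -0.097], [-0.022, -0.058, -0.998, 1.216], [0.0, 0.0, 0.0, 1.0]]
wrist [[335.08681006320626, 0.0, 319.60838864975017], [0.0, 335.08681006320626, 234.84896846891928], [0.0, 0.0, 1.0]] [[0.281, -0.926, -0.251, 0.225], [-0.96, -0.271, -0.073, -0.532], [-0.001, 0.261, -0.965, 0.373], [0.0, 0.0, 0.0, 1.0]]
```

View pics/top0.png

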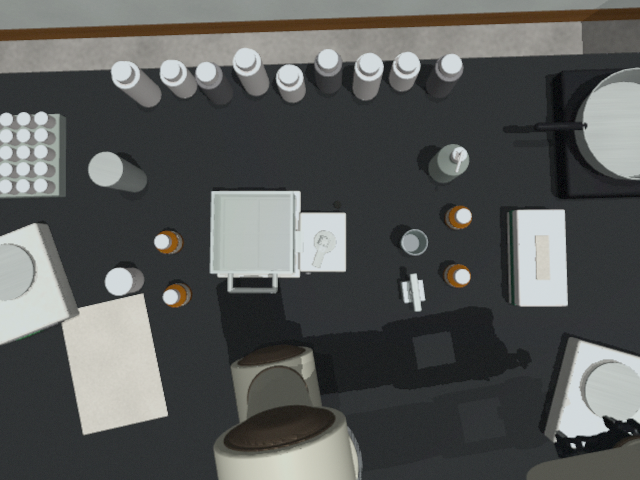

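View pics/side0.png

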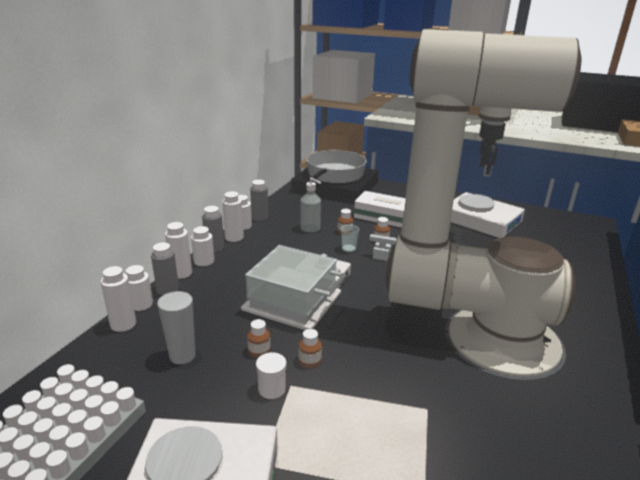

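View pics/wrist0.png

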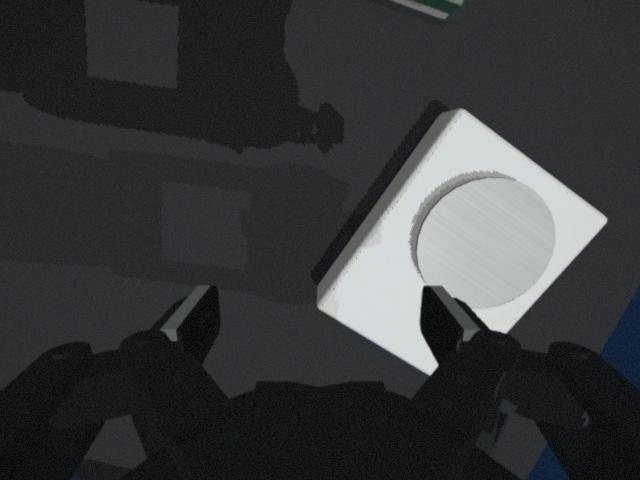

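The top view shows the tray at about (255,232), the bar at (253,290) and the spindle on its white box at (325,237). Four bottles are at (168,242), (176,294), (459,216) and (457,275), with the handle at (412,292). The side view agrees with all of this.

```bash
cat > h.py <<'E'
from cell import r
import cv2,numpy as np
np.set_printoptions(precision=4,suppress=True)
def shot(n,name=None,crop=None,sc=1):
    f=r.grab_frame(n)
    if name:
        im=f["frame"][:,:,::-1]
        if crop: a,b,c,d=crop; im=im[b:d,a:c]
        im=cv2.resize(im,None,fx=sc,fy=sc,interpolation=cv2.INTER_CUBIC)
        cv2.imwrite(f"pics/{name}.png",im)
    return f
def onplane(f,uv,z):
    uv=np.atleast_2d(np.asarray(uv,float)); T=f["world_from_camera"]
    d=np.c_[uv,np.ones(len(uv))]@np.linalg.inv(f["K"]).T@T[:3,:3].T
    c=T[:3,3]; return c+d*((z-c[2])/d[:,2])[:,None]
def cloud(f):
    v,u=np.mgrid[:480,:640]; Z=f["range_z"]; T=f["world_from_camera"]
    p=np.stack([u,v,np.ones_like(u)],-1)@np.linalg.inv(f["K"]).T*Z[...,None]
    return p@T[:3,:3].T+T[:3,3]
def project(f,p):
    T=np.linalg.inv(f["world_from_camera"]); p=np.atleast_2d(p)@T[:3,:3].T+T[:3,3]
    q=p@f["K"].T; return q[:,:2]/q[:,2:]
def blobs(mask,amin=10):
    n,l,st,c=cv2.connectedComponentsWithStats(mask.astype(np.uint8))
    return [(st[i,4],c[i],st[i,:4],l==i) for i in range(1,n) if st[i,4]>=amin]
def bottles(f):
    # amber in image; cap = white pixels within, by depth height .07-.09
    P=cloud(f); hsv=cv2.cvtColor(f["frame"],cv2.COLOR_RGB2HSV)
    amb=(hsv[...,0]>5)&(hsv[...,0]<22)&(hsv[...,1]>140)&(hsv[...,2]>60)
    out=[]
    for a,c,bb,m in blobs(cv2.morphologyEx(amb.astype(np.uint8),cv2.MORPH_CLOSE,np.ones((5,5))),40):
        out.append((a,c,P[m].mean(0)))
    return out
E
python3 - <<'E'
from h import *
f=shot("top","topA",(190,170,370,310),4)
shot("top","topB",(380,190,500,310),5)
P=cloud(f)
print([ (a,c) for a,c,p in bottles(f)])
w=(f["frame"].min(2)>170)
for a,c,bb,m in blobs(w&(P[...,0]<.9)&(P[...,0]>.25),30):
    z=np.median(P[...,2][m]); print(a,c,bb,z,onplane(f,c,z)[0])
E
```

```text
[(np.int32(6517), array([320.7704,  24.079 ])), (np.int32(192), array([456.5   , 217.7031])), (np.int32(250), array([172.412, 242.492])), (np.int32(204), array([455.451 , 275.0882])), (np.int32(214), array([179.2757, 294.1215]))]
198 [369.404   73.5758] [356  67  27  14] 0.14155505388341527 [ 0.8938 -0.1804  0.1416]
65 [451.9385  70.1846] [444  68  17   6] 0.14224803234099048 [ 0.895  -0.3605  0.1422]
176 [124.1989  81.5398] [113  75  26  14] 0.1418955357487377 [0.8938 0.362  0.1419]
60 [206.0333  77.9833] [198  75  17   6] 0.14205868172696046 [0.8957 0.1797 0.1421]
58 [288.4138  80.2759] [280  78  17   6] 0.11250918912006558 [0.8952 0.0003 0.1125]
106 [289.9906  86.2736] [278  81  24  10] 0.0901778173239407 [ 0.8891 -0.001   0.0902]
4359 [615.0229 127.1   ] [584  82  56  96] 0.06813494187459423 [ 0.7764 -0.7468  0.0681]
139 [  5.777 119.036] [  0 113  13  13] 0.06594708142494565 [0.8407 0.678  0.0659]
142 [ 23.1197 118.4366] [ 17 112  13  14] 0.06565810379344394 [0.8409 0.6365 0.0657]
141 [ 40.6241 118.0142] [ 34 112  14  14] 0.0655561029093068 [0.8406 0.5945 0.0656]
145 [  5.6345 1
[... 1598 characters left out ...]
0.0824]
584 [118.5411 281.0702] [105 268  28  27] 0.07834701701334834 [0.4517 0.403  0.0783]
167 [462.3353 276.012 ] [456 269  14  15] 0.0821650192137573 [ 0.4442 -0.3796  0.0822]
322 [417.1739 291.3043] [411 274  14  37] 0.06977299436632367 [ 0.4115 -0.2791  0.0698]
83 [405.1205 291.4819] [402 282   7  20] 0.03578518815989318 [ 0.4093 -0.2563  0.0358]
163 [170.0429 296.5092] [163 290  15  14] 0.08195344397186344 [0.414  0.2832 0.082 ]
5152 [110.5957 333.468 ] [ 63 294  94  71] 0.0013297419725393222 [0.3224 0.4565 0.0013]
599 [597.6043 352.0217] [575 341  64  18] 0.0545788814817052 [ 0.2635 -0.685   0.0546]
2706 [289.704 464.908] [234 439 102  41] 0.7040585381923075 [ 0.2877 -0.0446  0.7041]
```

View pics/topA.png

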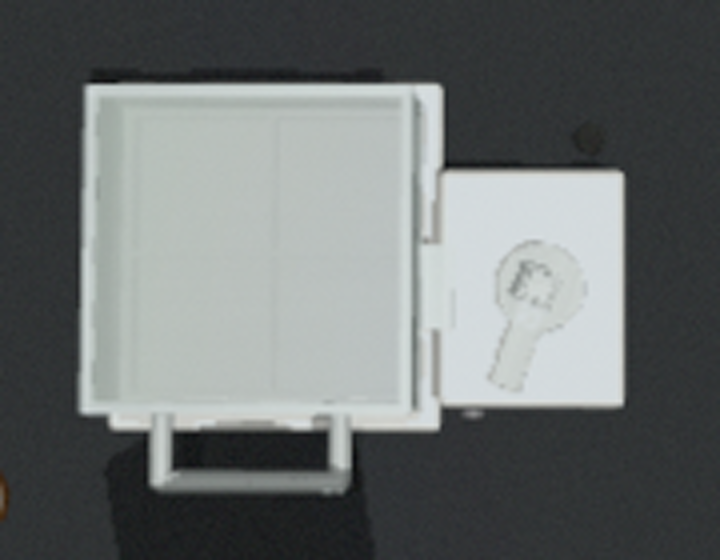

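View pics/topB.png

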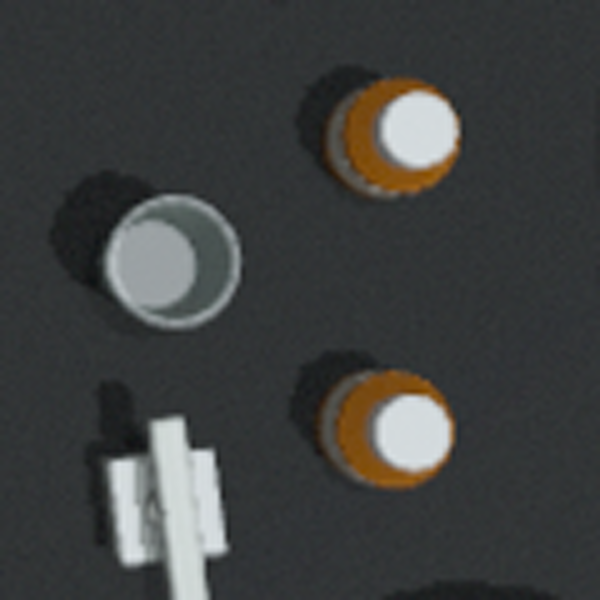

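```bash
python3 - <<'E'
from h import *
f=r.grab_frame("top")
o=np.array([190,170])
c=lambda x,y:o+np.array([x,y])/4
box=onplane(f,[c(440,170),c(624,170),c(624,406),c(440,406)],.045); print("box",box)
print("bar ends",onplane(f,[c(155,484),c(347,486)],.100))
print("shaft top",onplane(f,[c(537,283)],.079),"collar",onplane(f,[c(541,288)],.053),"tongue tip mid",onplane(f,[c(505,388)],.053))
P=cloud(f)
# bar pixels
sub=(P[...,2]>.085)&(P[...,2]<.125)&(abs(P[...,1]-.04)<.12)&(P[...,0]>.3)&(P[...,0]<.50)
xs=P[sub]; 
for a,cc,bb,m in blobs(sub,20): print(a,cc,bb,P[m].mean(0))
rim=(abs(P[...,2]-.053)<.004)&(abs(P[...,1]+.1)<.08)&(abs(P[...,0]-.5)<.1)
for a,cc,bb,m in blobs(rim,15): print("col",a,cc,bb,P[m].mean(0))
sh=(P[...,2]>.063)&(P[...,2]<.09)&(abs(P[...,1]+.13)<.07)&(abs(P[...,0]-.5)<.1)
for a,cc,bb,m in blobs(sh,4): print("shaft",a,cc,bb,P[m].mean(0))
bx=(abs(P[...,2]-.045)<.004)&(P[...,1]<-.05)&(P[...,1]>-.25)&(abs(P[...,0]-.5)<.12)
m=bx|rim|sh
m=max(blobs(m,100),key=lambda b:b[0])[3]
cn=max(cv2.findContours(m.astype(np.uint8),0,1)[0],key=len); rc=cv2.minAreaRect(cn); print(rc); print(onplane(f,cv2.boxPoints(rc),.045))
# bar via side cam
E
```

```text
box [[ 0.601  -0.0144  0.045 ]
 [ 0.5981 -0.1228  0.045 ]
 [ 0.4597 -0.1189  0.045 ]
 [ 0.4624 -0.0113  0.045 ]]
bar ends [[0.4244 0.145  0.1   ]
 [0.4207 0.0376 0.1   ]]
shaft top [[ 0.5318 -0.0707  0.079 ]] collar [[ 0.5297 -0.0724  0.053 ]] tongue tip mid [[ 0.4721 -0.0499  0.053 ]]
1627 [256.0928 270.2741] [220 256  74  37] [0.4693 0.0807 0.1144]
col 404 [322.8639 246.0941] [313 231  23  38] [ 0.5203 -0.0666  0.0529]
shaft 77 [324.5584 240.961 ] [320 236  10  11] [ 0.5314 -0.0713  0.0766]
((329.5, 241.5), (59.0, 33.0), 90.0)
[[ 0.6014 -0.0451  0.045 ]
 [ 0.5992 -0.1228  0.045 ]
 [ 0.4609 -0.119   0.045 ]
 [ 0.4628 -0.0418  0.045 ]]
```

```bash
python3 -m creep '[[1,0,0,0,-1],[1,0,0,0,-1],[1,0,0,0,-1],[1,0,0,0,-1],[1,0,0,0,-1]]'; python3 -m creep '[[0.5,0,0,0,-1],[0.5,0,0,0,-1],[0.4,0,0,0,-1],[0.4,0,0,0,-0.4],[0.4,0,0,0,0]]'
cat >> h.py <<'E'
YAW=-0.027; O=np.array([.5545,.0875,0.]) 
R=np.array([[np.cos(YAW),-np.sin(YAW),0],[np.sin(YAW),np.cos(YAW),0],[0,0,1]])
def toS(p): return (np.asarray(p)-O)@R
def toW(p): return O+np.asarray(p)@R.T
def go(target_w,yawdir=None):
    """print moves in tool units: target TCP world; yawdir=(x,y) desired tool y direction"""
    s=r.sense(); A=s["ee_rot"]; d=(np.asarray(target_w)-s["position"])@A/0.02
    print("t",round(s["time"],2),"pos",s["position"],"y",A[:,1],"shift units x,y,z",d, "q6",s["q"][5],"w",s["gripper_width"],"F",s["wrist_force"])
    if yawdir is not None:
        v=np.array([yawdir[0],yawdir[1],0.]);v/=np.linalg.norm(v)
        a=np.arctan2(v@A[:,2],v@A[:,1]); 
        al=a-np.sign(a)*np.pi
        print("turn units",a/.15,"or",al/.15)
E
python3 - <<'E'
from h import *
go(toW([-.135,0,.20]),R[:2,0])
E
```

```text
time: 0.8
position: [0.161, -0.5519, 0.2422]
ee_rot: [[-0.0, 0.862, -0.506], [0.0, -0.506, -0.862], [-1.0, -0.0, -0.0]]
wrist_force: [-0.2, 0.7, -0.0]
gripper_width: 0.0858
time: 1.3
position: [0.161, -0.5519, 0.2422]
ee_rot: [[-0.0, 1.0, -0.026], [0.0, -0.026, -1.0], [-1.0, -0.0, -0.0]]
wrist_force: [-0.1, -0.3, -0.4]
gripper_width: 0.034
t 1.3 pos [ 0.161  -0.5519  0.2422] y [ 0.9997 -0.026  -0.0001] shift units x,y,z [  2.1173  12.0891 -32.4789] q6 -1.395009632310531 w 0.03399866942324451 F [-0.0534 -0.2846 -0.3821]
turn units 0.006789135188573951 or -20.937161888743383
```

```bash
for i in 1 2 3; do :; done
python3 -m creep '[[0.4,0,0.4,-1,0],[0.4,0,0.4,-1,0],[0.4,0,0.4,-1,0],[0.4,0,0.4,-1,0],[0.4,0,0.4,-1,0]]'
python3 -m creep '[[0.4,0,0.4,-1,0],[0.4,0,0.4,-1,0],[0.4,0,0.4,-1,0],[0.4,0,0.4,-1,0],[0.4,0,0.4,-1,0]]'
python3 -m creep '[[0.4,0,0.4,-1,0],[0.4,0,0.4,-1,0],[0.4,0,0.4,-1,0],[0.4,0,0.4,-1,0],[0.4,0,0.4,-1,0]]'
python3 -m creep '[[0.4,0,0.4,-1,0],[0.4,0,0.4,-1,0],[0.4,0,0.4,-1,0],[0.4,0,0.4,-1,0],[0.4,0,0.4,-1,0]]'
python3 -m creep '[[0.4,0,0.4,-1,0],[0.4,0,0.4,-1,0],[0.4,0,0.4,-1,0],[0.4,0,0.4,-1,0],[0.4,0,0.4,-1,0]]'
python3 -m creep '[[0.4,0,0.4,-1,0],[0.4,0,0.4,-1,0],[0.4,0,0.4,-1,0],[0.4,0,0.4,-1,0],[0.4,0,0.4,-1,0]]'
python3 - <<'E'
from h import *
go(toW([-.135,0,.20]),R[:2,0])
E
```

```text
time: 1.8
position: [0.2039, -0.4523, 0.2423]
ee_rot: [[0.0, 1.0, -0.03], [0.0, -0.03, -1.0], [-1.0, 0.0, -0.0]]
wrist_force: [-0.5, 0.5, -0.1]
gripper_width: 0.0341
time: 2.3
position: [0.2466, -0.3534, 0.2423]
ee_rot: [[0.0, 1.0, -0.03], [-0.0, -0.03, -1.0], [-1.0, 0.0, 0.0]]
wrist_force: [0.3, 0.2, 1.0]
gripper_width: 0.0342
time: 2.8
position: [0.2893, -0.2545, 0.2423]
ee_rot: [[0.0, 1.0, -0.03], [-0.0, -0.03, -1.0], [-1.0, 0.0, 0.0]]
wrist_force: [0.4, -0.2, 0.2]
gripper_width: 0.0343
time: 3.3
position: [0.3319, -0.1556, 0.2424]
ee_rot: [[0.0, 1.0, -0.03], [-0.0, -0.03, -1.0], [-1.0, 0.0, 0.0]]
wrist_force: [-0.3, -0.5, 0.6]
gripper_width: 0.0341
time: 3.8
position: [0.3746, -0.0567, 0.2424]
ee_rot: [[0.0, 1.0, -0.03], [0.0, -0.03, -1.0], [-1.0, 0.0, -0.0]]
wrist_force: [0.7, -0.1, -0.6]
gripper_width: 0.0341
time: 4.3
position: [0.4173, 0.0422, 0.2424]
ee_rot: [[0.0, 1.0, -0.03], [0.0, -0.03, -1.0], [-1.0, 0.0, -0.0]]
wrist_force: [0.1, -0.6, 0.4]
gripper_width: 0.0342
t 4.3 pos [0.4173 0.0422 0.2424] y [ 0.9996 -0.0296  0.0003] shift units x,y,z [ 2.1207  0.0381 -2.447 ] q6 -0.05373380486855973 w 0.03418901355864923 F [ 0.0826 -0.5529  0.3546]
turn units -0.017370030952498533 or 20.926580992979456
```

```bash

python3 -m creep '[[0.4,0,0,-1,0],[0.4,0,0,-1,0],[0.4,0,0,-0.45,0],[0.4,0,0,0,0],[0.4,0,0,0,0]]'
python3 - <<'E'
from h import *
shot("wrist","w1"); shot("side","s1"); shot("top","t1")
E
```

```text
time: 4.8
position: [0.4184, 0.0899, 0.2423]
ee_rot: [[-0.0, 1.0, -0.027], [-0.0, -0.027, -1.0], [-1.0, -0.0, 0.0]]
wrist_force: [-0.2, -0.3, 0.5]
gripper_width: 0.0339
```

View pics/w1.png

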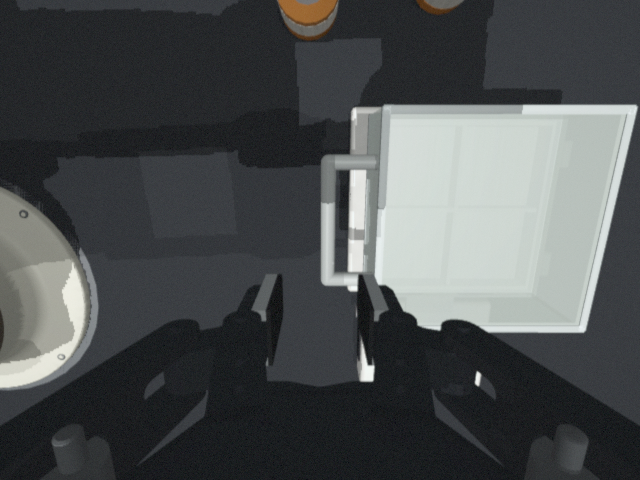

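View pics/s1.png

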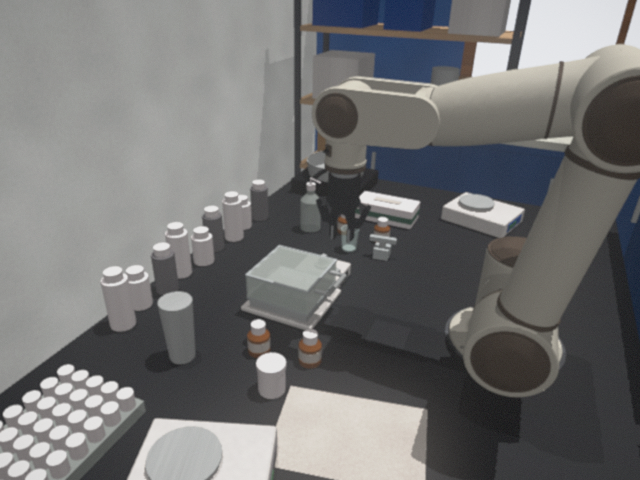

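The wrist view shows the bar at columns 321–335, rows 157–285. I'll cast those pixels at z = 0.100 to refine its position.

```bash
python3 - <<'E'
from h import *
f=r.grab_frame("wrist"); print(f["world_from_camera"][:3,3])
p=onplane(f,[[328,158],[328,220],[328,283]],.100); print(p); print("S",toS(p))
P=cloud(f); print(P[200,326:331],P[240,328])
go(toW([-.135,0,.092]))
E
```

```text
[0.4208 0.1566 0.3733]
[[0.427  0.1457 0.1   ]
 [0.426  0.0952 0.1   ]
 [0.4248 0.0385 0.1   ]]
S [[-0.129   0.0547  0.1   ]
 [-0.1287  0.0042  0.1   ]
 [-0.1283 -0.0525  0.1   ]]
[[0.4246 0.1128 0.1042]
 [0.4254 0.1128 0.1047]
 [0.4262 0.113  0.1057]
 [0.427  0.1127 0.1044]
 [0.4279 0.1127 0.1042]] [0.4255 0.0792 0.1049]
t 5.0 pos [0.4185 0.0897 0.2424] y [ 0.9996 -0.0282  0.0001] shift units x,y,z [ 7.5193  0.0514 -0.0759] q6 0.05888647773631219 w 0.03410365546569602 F [ 0.1291  0.7794 -0.2681]
```

```bash

python3 -m creep '[[0.33,1,0.33,-0.1,0],[0.33,1,0,0,0],[0.33,1,0,0,0],[0.33,1,0,0,0],[0.33,1,0,0,0]]'
python3 -m creep '[[0.33,1,0,0,0],[0.33,1,0,0,0],[0.33,0.5,0,0,0],[0.33,0,0,0,0],[0.33,0,0,0,0]]'
python3 - <<'E'
from h import *
f=shot("wrist","w2"); shot("side","s2",(200,180,420,340),3)
go([.425,.092,.092])
E
```

```text
time: 5.5
position: [0.4251, 0.0917, 0.1416]
ee_rot: [[0.0, 1.0, -0.028], [0.0, -0.028, -1.0], [-1.0, 0.0, -0.0]]
wrist_force: [0.4, 0.9, -0.1]
gripper_width: 0.0281
time: 6.0
position: [0.4254, 0.092, 0.093]
ee_rot: [[0.001, 1.0, -0.027], [0.0, -0.027, -1.0], [-1.0, 0.001, -0.0]]
wrist_force: [1.3, 0.1, 0.4]
gripper_width: 0.0279
t 6.1 pos [0.4256 0.0921 0.0933] y [ 0.9996 -0.0271  0.0014] shift units x,y,z [ 0.0643 -0.0286  0.0051] q6 0.06282252501269418 w 0.02807010344266268 F [-0.0347 -0.1171 -0.2813]
```

View pics/w2.png

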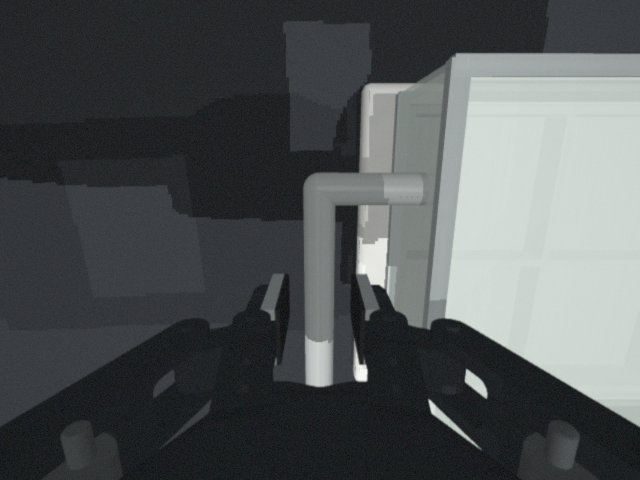

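View pics/s2.png

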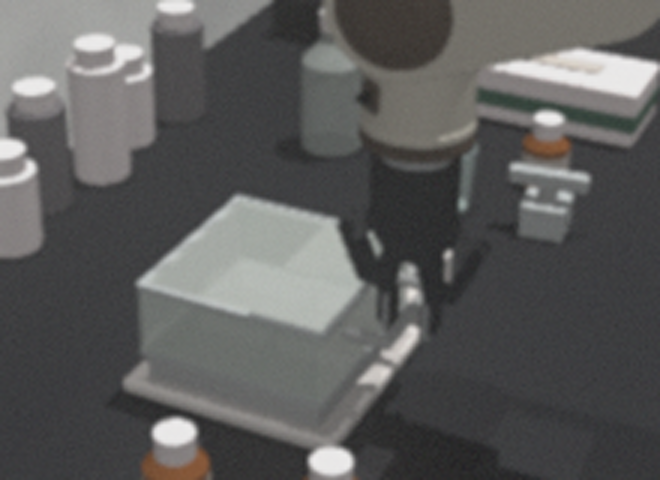

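The bar runs centred between the pads (column ~319, with the pads at 288 and 352). I'll close on it now.

```bash

python3 -m creep '[[0.1,0,0,0,0],[0,0,0,0,0],[0,0,0,0,0],[0,0,0,0,0],[0,0,0,0,0]]'
python3 - <<'E'
from h import *
go([.425,.092,.092])
# arc: bar from closed angle phi0; increments in units for theta steps (tool y = +xs, tool x = down)
r0=np.hypot(.225,.055); p0=np.arctan2(.055,.225)
th=np.arange(0,1.66,.06)
x=-r0*np.cos(p0+th); z=r0*np.sin(p0+th)
for t,a,b in zip(th[1:],-np.diff(z)/.02,np.diff(x)/.02): print(round(t,2),round(a,2),round(b,2))
E
```

```text
time: 6.6
position: [0.4251, 0.0922, 0.0931]
ee_rot: [[0.001, 1.0, -0.027], [0.0, -0.027, -1.0], [-1.0, 0.001, -0.0]]
wrist_force: [-5.2, -0.1, 9.7]
gripper_width: 0.0099
t 6.6 pos [0.4251 0.0922 0.0931] y [ 0.9996 -0.0269  0.0005] shift units x,y,z [ 0.056  -0.0063  0.0086] q6 0.06284845901874546 w 0.009893403381273268 F [-5.1877 -0.0677  9.685 ]
0.06 -0.67 0.19
0.12 -0.66 0.22
0.18 -0.64 0.26
0.24 -0.63 0.3
0.3 -0.61 0.34
0.36 -0.59 0.37
0.42 -0.56 0.41
0.48 -0.54 0.44
0.54 -0.51 0.47
0.6 -0.48 0.5
0.66 -0.45 0.53
0.72 -0.42 0.56
0.78 -0.38 0.58
0.84 -0.35 0.6
0.9 -0.31 0.62
0.96 -0.27 0.64
1.02 -0.23 0.65
1.08 -0.19 0.67
1.14 -0.15 0.68
1.2 -0.11 0.69
1.26 -0.07 0.69
1.32 -0.03 0.69
1.38 0.01 0.69
1.44 0.05 0.69
1.5 0.1 0.69
1.56 0.14 0.68
1.62 0.18 0.67
```

```bash

python3 -m creep '[[0,-0.67,0.19,0,0],[0,-0.66,0.22,0,0],[0,-0.64,0.26,0,0],[0,-0.63,0.3,0,0],[0,-0.61,0.34,0,0]]'
python3 - <<'E'
from h import *
go([.425,.092,.092]); shot("side","s3",(200,130,440,340),3)
E
```

```text
time: 7.1
position: [0.4507, 0.0914, 0.1575]
ee_rot: [[-0.002, 1.0, -0.027], [0.0, -0.027, -1.0], [-1.0, -0.002, 0.0]]
wrist_force: [-8.1, -0.3, 0.1]
gripper_width: 0.0099
t 7.1 pos [0.4507 0.0914 0.1575] y [ 0.9996 -0.0269 -0.0021] shift units x,y,z [ 3.279  -1.28    0.0063] q6 0.059179896216222556 w 0.00989556721259253 F [-8.0587 -0.334   0.0996]
```

View pics/s3.png

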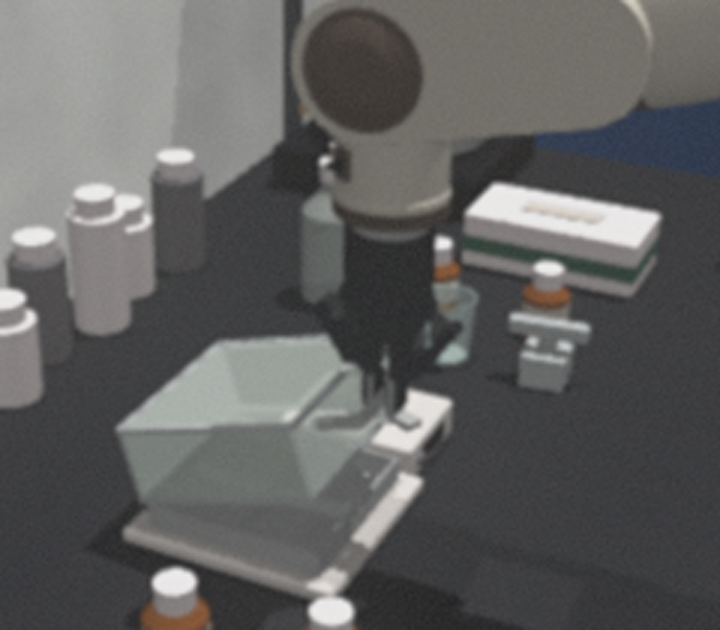

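The guard is lifting cleanly at low force, so I'll carry on along the arc.

```bash

python3 -m creep '[[0,-0.59,0.37,0,0],[0,-0.56,0.41,0,0],[0,-0.54,0.44,0,0],[0,-0.51,0.47,0,0],[0,-0.48,0.5,0,0]]'
python3 -m creep '[[0,-0.45,0.53,0,0],[0,-0.42,0.56,0,0],[0,-0.38,0.58,0,0],[0,-0.35,0.6,0,0],[0,-0.31,0.62,0,0]]'
python3 - <<'E'
from h import *
go([.425,.092,.092]); 
r0=np.hypot(.225,.055); p0=np.arctan2(.055,.225); th=.9
print("exp shift x,z", .225-r0*np.cos(p0+th), r0*np.sin(p0+th)-.055, "meas", r.sense()["position"]-[.4251,.0922,.0931])
E
```

```text
time: 7.65
position: [0.4941, 0.0902, 0.2122]
ee_rot: [[-0.002, 1.0, -0.027], [-0.0, -0.027, -1.0], [-1.0, -0.002, 0.0]]
wrist_force: [-25.6, -1.3, 23.2]
gripper_width: 0.0098
time: 8.15
position: [0.5534, 0.0886, 0.25]
ee_rot: [[0.001, 1.0, -0.027], [-0.0, -0.027, -1.0], [-1.0, 0.001, 0.0]]
wrist_force: [-4.4, -0.2, 4.6]
gripper_width: 0.0095
t 8.15 pos [0.5534 0.0886 0.25  ] y [ 0.9996 -0.027   0.001 ] shift units x,y,z [ 7.8952 -6.429   0.0019] q6 0.048318046101223706 w 0.009532634509312245 F [-4.3506 -0.1608  4.6222]
exp shift x,z 0.1282207371686121 0.15543710292107032 meas [ 0.1283 -0.0036  0.1569]
```

```bash

python3 -m creep '[[0,-0.27,0.64,0,0],[0,-0.23,0.65,0,0],[0,-0.19,0.67,0,0],[0,-0.15,0.68,0,0],[0,-0.11,0.69,0,0]]'
python3 -m creep '[[0,-0.07,0.69,0,0],[0,-0.03,0.69,0,0],[0,0.01,0.69,0,0],[0,0.05,0.69,0,0],[0,0.1,0.69,0,0]]'
python3 - <<'E'
from h import *
go([.425,.092,.092]); 
E
```

```text
time: 8.65
position: [0.6201, 0.0867, 0.2686]
ee_rot: [[0.001, 1.0, -0.027], [-0.0, -0.027, -1.0], [-1.0, 0.001, 0.0]]
wrist_force: [-1.8, -1.2, 4.1]
gripper_width: 0.0099
time: 9.15
position: [0.6893, 0.0849, 0.2675]
ee_rot: [[0.002, 1.0, -0.027], [0.0, -0.027, -1.0], [-1.0, 0.002, -0.0]]
wrist_force: [-0.6, -0.8, 3.3]
gripper_width: 0.0099
t 9.15 pos [0.6893 0.0849 0.2675] y [ 0.9996 -0.027   0.0017] shift units x,y,z [  8.7533 -13.2344   0.0042] q6 0.038815455377957594 w 0.009873095134128696 F [-0.6422 -0.8145  3.3036]
```

```bash

python3 -m creep '[[0,0.1,0.5,0,0],[0,0.1,0.45,0,0],[0,0.1,0.38,0,0],[0,0.05,0.25,0,0],[0,0,0.0,0,0]]'
python3 - <<'E'
from h import *
go([.425,.092,.092]); shot("side","s4",(200,80,440,340),2.5)
E
```

```text
time: 9.65
position: [0.721, 0.0841, 0.2597]
ee_rot: [[0.002, 1.0, -0.027], [0.0, -0.027, -1.0], [-1.0, 0.002, -0.0]]
wrist_force: [2.0, 0.1, 5.4]
gripper_width: 0.0099
t 9.65 pos [0.721  0.0841 0.2597] y [ 0.9996 -0.0271  0.0019] shift units x,y,z [  8.3587 -14.8211   0.0091] q6 0.03717018667499436 w 0.009865282785077242 F [2.0222 0.0599 5.3855]
```

View pics/s4.png

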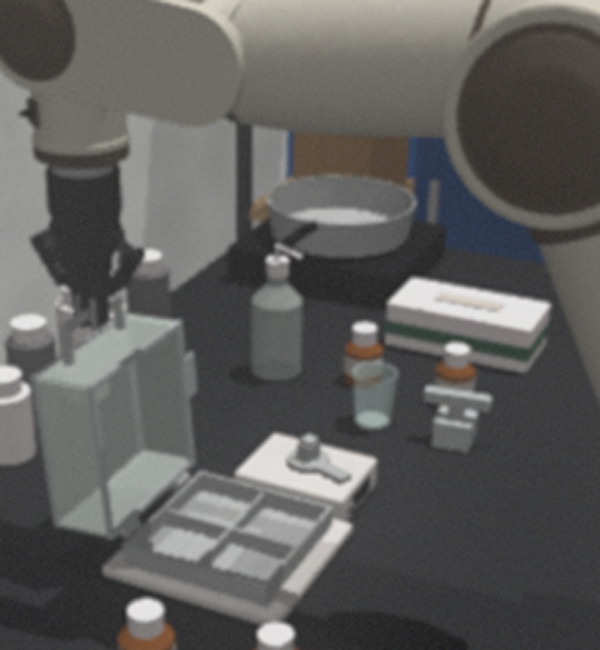

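```bash

python3 -m creep '[[0.2,0,0,0,0],[0.33,0,0,0,0],[0.33,0,0,0,0],[0.33,-0.5,0,0,0],[0.33,-1,0,0,0]]'
python3 -m creep '[[0.33,-1,0,0,0],[0.33,-1,0,0,0],[0.33,-1,0,0,0],[0.33,-0.5,0,0,0],[0.33,0,0,0,0]]'
python3 - <<'E'
from h import *
f=shot("top","t4"); shot("wrist","w4"); go(toW([0,0,.2]))
shot("side","s5",(200,80,440,340),2.5)
E
```

```text
time: 10.2
position: [0.7196, 0.0841, 0.2886]
ee_rot: [[-0.002, 1.0, -0.027], [0.0, -0.027, -1.0], [-1.0, -0.002, -0.0]]
wrist_force: [-0.6, 0.2, 1.3]
gripper_width: 0.028
time: 10.7
position: [0.7201, 0.0842, 0.3609]
ee_rot: [[0.002, 1.0, -0.027], [0.0, -0.027, -1.0], [-1.0, 0.002, -0.0]]
wrist_force: [-0.3, -0.1, -1.0]
gripper_width: 0.0281
t 10.8 pos [0.72   0.0842 0.3583] y [ 0.9996 -0.027  -0.0008] shift units x,y,z [ 7.9231 -8.268   0.0563] q6 0.03721594202014017 w 0.02823361697502329 F [0.2355 0.503  0.395 ]
```

View pics/t4.png

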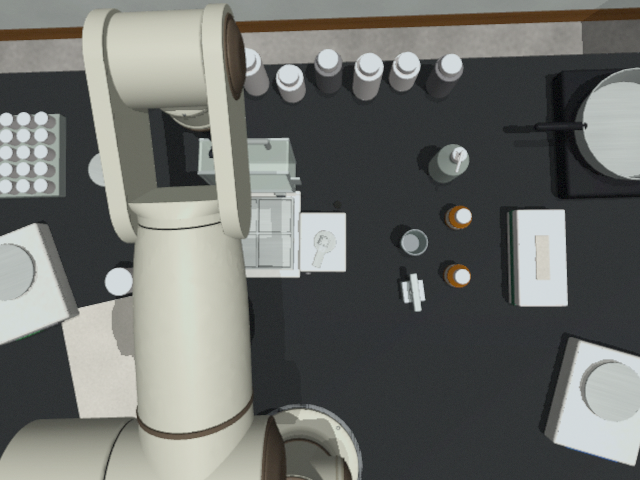

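View pics/s5.png

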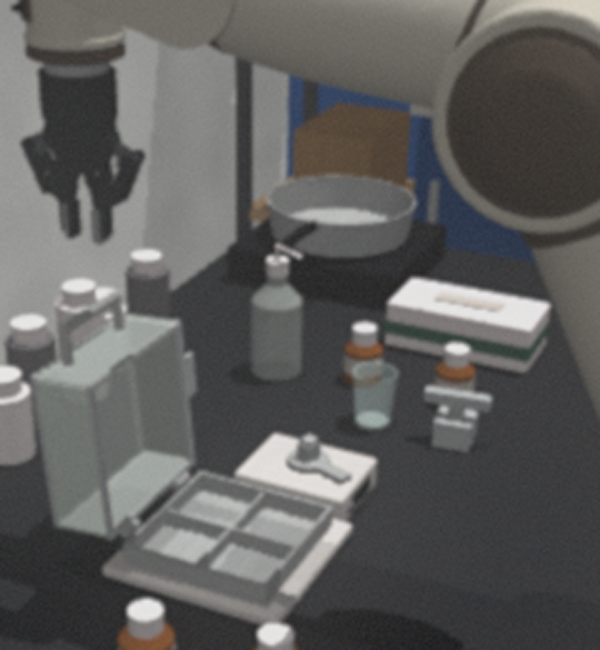

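```bash

python3 -m creep '[[0.6,0,-0.8,-1,0],[0.6,0,-0.8,-1,0],[0.6,0,-0.8,-1,0],[0.6,0,-0.8,-1,0],[0.6,0,-0.8,-1,0]]'
python3 -m creep '[[0.6,0.6,-0.8,-1,0],[0.6,0.8,-0.8,-1,0],[0.6,1,-0.8,-1,0],[0.6,1,-0.8,-1,0],[0.6,1,-0.8,-1,0]]'
python3 -m creep '[[0.6,1,0,-0.6,0],[0.6,1,0,0,0],[0.6,1,0,0,0],[0.6,0,0,0,0],[0.6,0,0,0,0]]'
cat >> h.py <<'E'
def caps(f,lo=.07,hi=.095):
    """white cap blobs seen, centre cast on z=.082 plane"""
    P=cloud(f); w=f["frame"].min(2)>150
    m=w&(P[...,2]>lo)&(P[...,2]<hi)&(f["range_z"]>0)
    out=[]
    for a,c,bb,mm in blobs(m,60):
        (x,y),rad=cv2.minEnclosingCircle(np.argwhere(mm)[:,::-1].astype(np.float32))
        p=onplane(f,[x,y],.082)[0]; R_=rad*np.linalg.norm(onplane(f,[x+1,y],.082)[0]-p)
        out.append((a,(round(x,1),round(y,1)),p,round(R_,4)))
    return out
E
python3 - <<'E'
from h import *
f=shot("wrist","w5"); go([.5404,.3021,.074])
for c in caps(f): print(c)
E
```

```text
time: 11.35
position: [0.6418, 0.187, 0.358]
ee_rot: [[-0.002, 1.0, -0.027], [-0.0, -0.027, -1.0], [-1.0, -0.002, 0.0]]
wrist_force: [-0.4, -0.2, 0.4]
gripper_width: 0.0515
time: 11.85
position: [0.5642, 0.289, 0.2693]
ee_rot: [[-0.001, 1.0, -0.027], [-0.0, -0.027, -1.0], [-1.0, -0.001, 0.0]]
wrist_force: [1.2, 1.1, 0.2]
gripper_width: 0.0514
time: 12.35
position: [0.5655, 0.3003, 0.2111]
ee_rot: [[-0.001, 1.0, -0.027], [-0.0, -0.027, -1.0], [-1.0, -0.001, 0.0]]
wrist_force: [-0.1, 0.3, -0.1]
gripper_width: 0.0514
t 12.4 pos [0.5659 0.3004 0.2119] y [ 0.9996 -0.0271  0.0004] shift units x,y,z [ 6.8928 -1.2774 -0.0491] q6 0.39490081069516336 w 0.05111341207978096 F [-0.452   0.0509  0.0799]
(np.int32(6054), (160.0, 95.5), array([0.453 , 0.4041, 0.082 ]), np.float64(0.0342))
(np.int32(1164), (134.5, 254.5), array([0.4139, 0.284 , 0.082 ]), np.float64(0.0171))
```

View pics/w5.png

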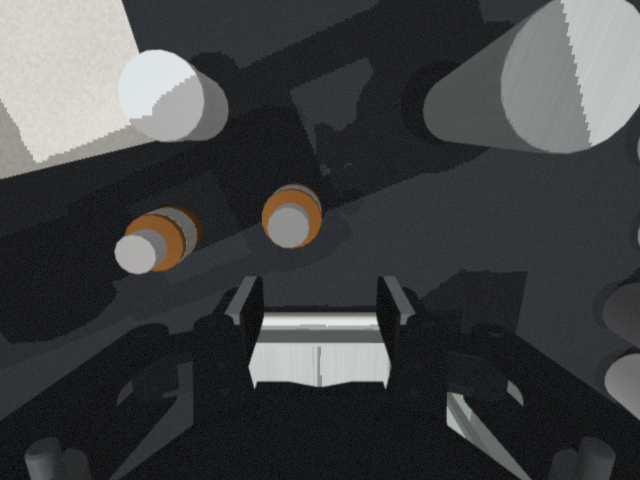

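The two left bottles show caps at (289,227) and (135,254). I'll check the first one's cap on the z = 0.082 plane.

```bash
sed -i 's/min(2)>150/min(2)>110/' h.py; python3 - <<'E'
from h import *
f=r.grab_frame("wrist"); go([.5404,.3021,.074])
print(onplane(f,[289,227],.082))
for c in caps(f): print(c)
E
```

```text
t 12.45 pos [0.566  0.3004 0.2123] y [ 0.9996 -0.0272  0.0012] shift units x,y,z [ 6.9115 -1.2922 -0.0455] q6 0.394879828671113 w 0.05135989684065164 F [ 0.9183  0.5016 -0.2213]
[[0.5418 0.3039 0.082 ]]
(np.int32(6171), (160.5, 96.0), array([0.4535, 0.404 , 0.082 ]), np.float64(0.0348))
(np.int32(1343), (287.4, 225.7), array([0.5406, 0.305 , 0.082 ]), np.float64(0.0169))
(np.int32(1329), (136.2, 251.4), array([0.4159, 0.2866, 0.082 ]), np.float64(0.0182))
```

```bash

python3 -m creep '[[0.6,0,-1,-0.16,0],[0.6,1,-0.24,0,0],[0.6,1,0,0,0],[0.6,1,0,0,0],[0.6,1,0,0,0]]'
python3 -m creep '[[0.6,1,0,0,0],[0.6,1,0,0,0],[0.6,0.9,0,0,0],[0.6,0,0,0,0],[0.6,0,0,0,0]]'
python3 - <<'E'
from h import *
f=shot("wrist","w6"); shot("side","s6",(160,270,380,430),3); go([.541,.303,.074])
E
```

```text
time: 12.95
position: [0.5414, 0.3044, 0.1316]
ee_rot: [[0.002, 1.0, -0.027], [0.001, -0.027, -1.0], [-1.0, 0.002, -0.001]]
wrist_force: [-0.1, -0.1, -0.7]
gripper_width: 0.0513
time: 13.45
position: [0.5415, 0.3044, 0.0743]
ee_rot: [[0.001, 1.0, -0.027], [0.0, -0.027, -1.0], [-1.0, 0.001, -0.0]]
wrist_force: [0.2, -0.7, 0.9]
gripper_width: 0.0512
t 13.55 pos [0.5417 0.3046 0.0748] y [ 0.9996 -0.0271  0.0019] shift units x,y,z [ 0.04   -0.0347  0.0791] q6 0.4152214652034158 w 0.051421615901876196 F [0.237  0.1781 0.2469]
```

View pics/s6.png

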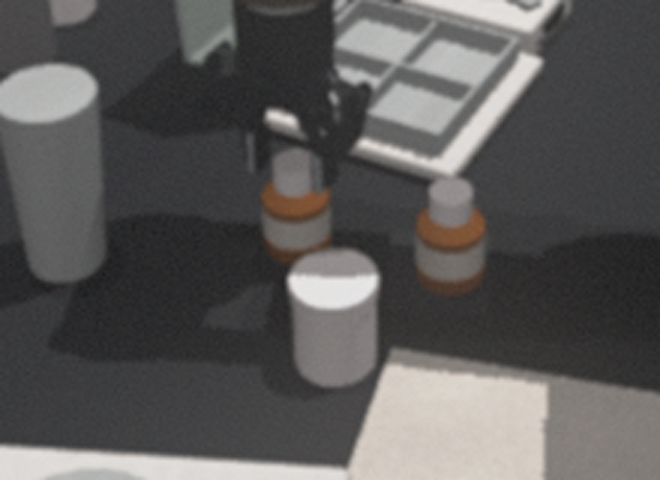

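View pics/w6.png

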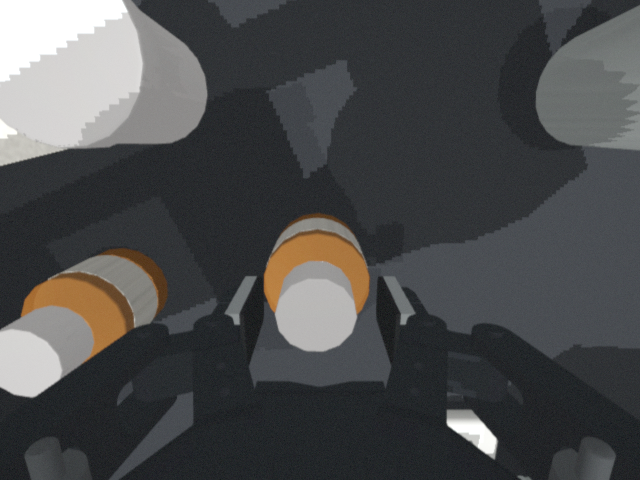

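```bash
python3 - <<'E'
from h import *
f=r.grab_frame("wrist"); print(onplane(f,[[316,313]],.082)); go([.541,.303,.074])
E
python3 -m creep '[[0.3,0,0,0,0],[0.2,0,0,0,0],[0.1,0,0,0,0],[0.1,0,0,0,0],[0.1,0,0,0,0]]'
```

```text
[[0.5407 0.305  0.082 ]]
t 13.6 pos [0.5416 0.3045 0.0747] y [ 0.9996 -0.027   0.0018] shift units x,y,z [ 0.0325 -0.0303  0.0779] q6 0.41520306457664286 w 0.05118418422965214 F [ 0.7448  0.1263 -0.3435]
time: 14.1
position: [0.5413, 0.3045, 0.0743]
ee_rot: [[0.001, 1.0, -0.027], [0.001, -0.027, -1.0], [-1.0, 0.001, -0.001]]
wrist_force: [-2.9, -0.1, 8.2]
gripper_width: 0.0322
```

```bash

python3 -m creep '[[0,-0.5,0,0,0],[0,-1,0,0,0],[0,-1,0,0,0],[0,-1,0,0,0],[0,-1,0,0,0]]'
python3 -m creep '[[0,-1,0,0,0],[0,-1,0,0,0],[0,0,0,0,0],[0,0,0,0,0],[0,0,0,0,0]]'
python3 - <<'E'
from h import *
f=shot("top","t7",(200,130,360,290),3.7); shot("wrist","w7"); go([.541,.303,.074]); P=cloud(f)
m=(abs(P[...,2]-.045)<.006)&(abs(P[...,0]-.55)<.12)&(P[...,1]>-.15)&(P[...,1]<.2)
for a,c,bb,mm in blobs(m,60): print(a,c,bb)
E
```

```text
time: 14.6
position: [0.541, 0.3043, 0.1647]
ee_rot: [[0.0, 1.0, -0.027], [0.0, -0.027, -1.0], [-1.0, 0.0, -0.0]]
wrist_force: [-0.8, 0.7, -1.7]
gripper_width: 0.0321
time: 15.1
position: [0.5407, 0.3041, 0.2021]
ee_rot: [[-0.001, 1.0, -0.027], [-0.0, -0.027, -1.0], [-1.0, -0.001, 0.0]]
wrist_force: [0.1, 0.2, -1.0]
gripper_width: 0.0318
t 15.2 pos [0.5407 0.3042 0.2022] y [ 0.9996 -0.027  -0.0014] shift units x,y,z [6.4075 0.0239 0.0543] q6 0.41520492132476583 w 0.03198077074690493 F [ 1.0749  0.249  -1.6447]
836 [254.8935 228.0084] [221 192  73  77]
2296 [322.8023 240.6254] [300 212  47  60]
```

View pics/t7.png

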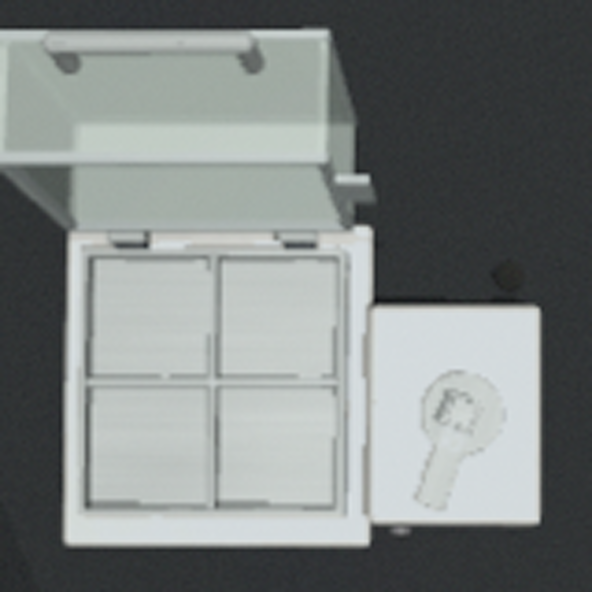

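View pics/w7.png

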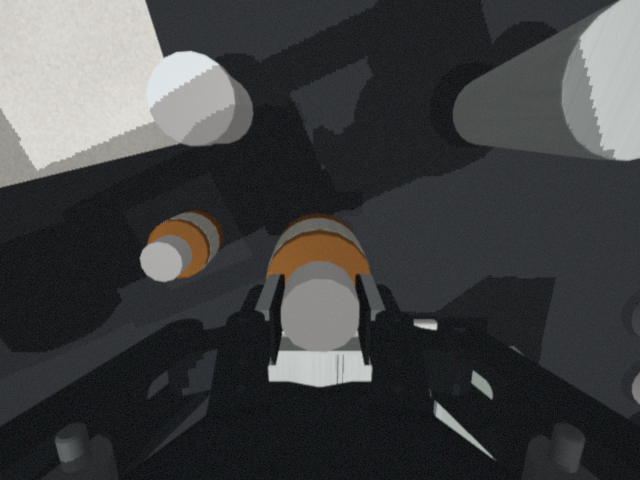

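The cross centre is at crop (213,381), which is pixel (257.6,233). The spindle's shaft top is at about (458,408).

```bash
python3 - <<'E'
from h import *
f=r.grab_frame("top"); c=lambda x,y:np.array([200+x/3.7,130+y/3.7])
print("cross",onplane(f,[c(213,381.5)],.045), "cur O",O)
q=onplane(f,[c(213,250),c(213,512),c(85,382),c(340,382)],.045); print(q, q.mean(0)); print(q[0]-q[1],q[3]-q[2])
P=cloud(f)
sh=(P[...,2]>.066)&(P[...,2]<.09)&(abs(P[...,1]+.07)<.04)&(abs(P[...,0]-.53)<.04)
for a,cc,bb,m in blobs(sh,4): print("shaft",a,cc,bb,P[m].mean(0),onplane(f,cc,.077))
E
```

```text
cross [[0.555  0.0868 0.045 ]] cur O [0.5545 0.0875 0.    ]
[[0.6392 0.0853 0.045 ]
 [0.4721 0.0883 0.045 ]
 [0.5568 0.1687 0.045 ]
 [0.5525 0.0058 0.045 ]] [0.5552 0.087  0.045 ]
[ 0.1671 -0.0029  0.    ] [-0.0043 -0.1629  0.    ]
shaft 77 [324.5584 240.961 ] [320 236  10  11] [ 0.5314 -0.0713  0.0766] [[ 0.5314 -0.0713  0.077 ]]
```

```bash
sed -i 's/^YAW=.*/YAW=-0.026; O=np.array([.555,.087,0.])/' h.py; 
python3 -m creep '[[0,0,0.4,1,0],[0,0,0.4,1,0],[0,0,0.4,1,0],[0,0,0.4,1,0],[0,0,0.4,1,0]]'
python3 -m creep '[[0,0,0.3,1,0],[0,0,0.3,1,0],[0,0,0,1,0],[0,0,0,0.6,0],[0,0,0,0,0]]'
python3 - <<'E'
from h import *
go(toW([.037,.0415,.101])); shot("side","s8",(160,100,400,340),2.5)
E
```

```text
time: 15.75
position: [0.5784, 0.2024, 0.2026]
ee_rot: [[-0.001, 1.0, -0.027], [-0.0, -0.027, -1.0], [-1.0, -0.001, 0.0]]
wrist_force: [0.5, -0.7, -0.4]
gripper_width: 0.032
time: 16.25
position: [0.5883, 0.1298, 0.2029]
ee_rot: [[-0.0, 1.0, -0.028], [-0.0, -0.028, -1.0], [-1.0, -0.0, 0.0]]
wrist_force: [-0.4, -0.5, -1.6]
gripper_width: 0.0321
t 16.25 pos [0.5883 0.1298 0.2029] y [ 0.9996 -0.0284 -0.0004] shift units x,y,z [5.0951 0.2425 0.1055] q6 0.1177618297946912 w 0.032079515639234196 F [-0.4089 -0.4567 -1.6379]
```

View pics/s8.png

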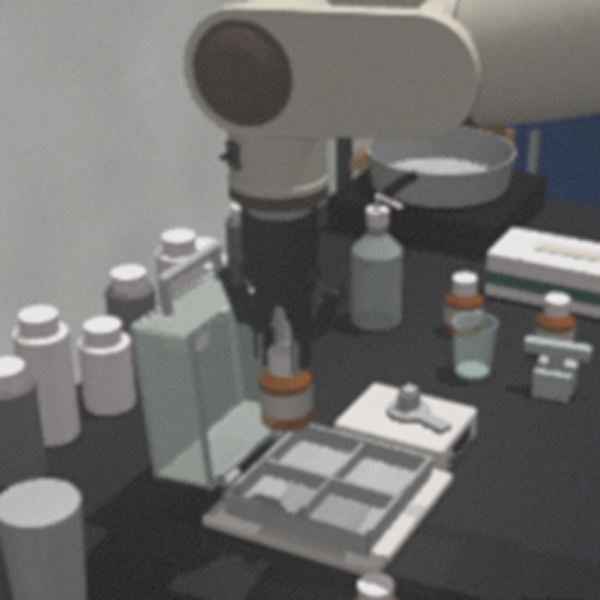

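```bash

python3 -m creep '[[0,1,0.2,0.1,0],[0,1,0,0,0],[0,1,0,0,0],[0,0.8,0,0,0],[0,0.5,0,0,0]]'
python3 -m creep '[[0,0.4,0,0,0],[0,0.2,0,0,0],[0,0,0,0,0],[0,0,0,0,0],[0,0,0,0,0]]'
python3 - <<'E'
from h import *
go(toW([.037,.0415,.101])); shot("side","s9",(160,100,400,340),2.5)
E
```

```text
time: 16.8
position: [0.5918, 0.1297, 0.1158]
ee_rot: [[-0.001, 1.0, -0.026], [0.0, -0.026, -1.0], [-1.0, -0.001, -0.0]]
wrist_force: [-0.3, -0.2, -1.4]
gripper_width: 0.0318
time: 17.3
position: [0.5926, 0.1289, 0.1058]
ee_rot: [[0.001, 1.0, -0.027], [0.0, -0.027, -1.0], [-1.0, 0.001, -0.0]]
wrist_force: [0.9, 0.7, -1.1]
gripper_width: 0.0318
t 17.3 pos [0.5926 0.1289 0.1058] y [ 0.9996 -0.027   0.001 ] shift units x,y,z [0.2405 0.025  0.0676] q6 0.11411443539400194 w 0.031758571726240706 F [ 0.8515  0.6547 -1.0888]
```

View pics/s9.png

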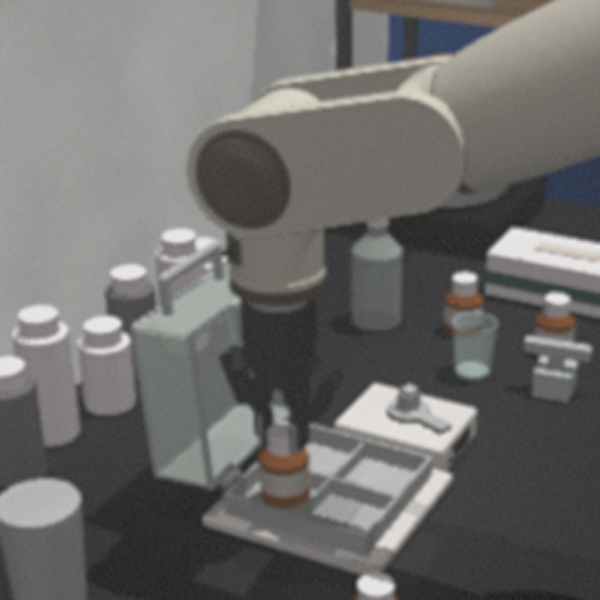

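```bash

python3 -m creep '[[0,0.15,0,0,0],[0,0.1,0,0,0],[0,0.05,0,0,0],[0,0,0,0,0],[0,0,0,0,0]]'
python3 -m creep '[[0.2,0,0,0,0],[0.4,0,0,0,0],[0.55,0,0,0,0],[0.55,0,0,0,0],[0.55,-0.5,0,0,0]]'
python3 -m creep '[[0.55,-1,0,0,0],[0.55,-1,0,0,0],[0.55,-1,0,0,0],[0.55,-1,0,0,0],[0.55,-1,0,0,0]]'
python3 - <<'E'
from h import *
f=shot("wrist","w10"); shot("side","s10",(160,100,400,340),2.5); go([.414,.284,.074])
for c in caps(f,.06,.12): print(c)
E
```

```text
time: 17.85
position: [0.5923, 0.1288, 0.0991]
ee_rot: [[-0.0, 1.0, -0.027], [0.0, -0.027, -1.0], [-1.0, -0.0, -0.0]]
wrist_force: [-0.2, -0.4, -1.4]
gripper_width: 0.032
time: 18.35
position: [0.5918, 0.1288, 0.1084]
ee_rot: [[-0.002, 1.0, -0.027], [-0.0, -0.027, -1.0], [-1.0, -0.002, 0.0]]
wrist_force: [-0.0, 0.5, 0.4]
gripper_width: 0.047
time: 18.85
position: [0.5923, 0.1288, 0.2109]
ee_rot: [[0.001, 1.0, -0.027], [0.0, -0.027, -1.0], [-1.0, 0.001, -0.0]]
wrist_force: [0.1, 0.1, 1.4]
gripper_width: 0.047
t 18.95 pos [0.5932 0.1289 0.2129] y [ 0.9996 -0.0269  0.0048] shift units x,y,z [ 6.907  -9.1996 -7.5038] q6 0.11407510494713646 w 0.046975582836365756 F [0.4806 0.177  0.6994]
(np.int32(2418), (62.0, 21.5), array([0.4201, 0.2814, 0.082 ]), np.float64(0.026))
(np.int32(310), (440.0, 167.0), array([0.6857, 0.1766, 0.082 ]), np.float64(0.0252))
(np.int32(1729), (318.7, 237.4), array([0.5918, 0.1233, 0.082 ]), np.float64(0.0195))
```

View pics/s10.png

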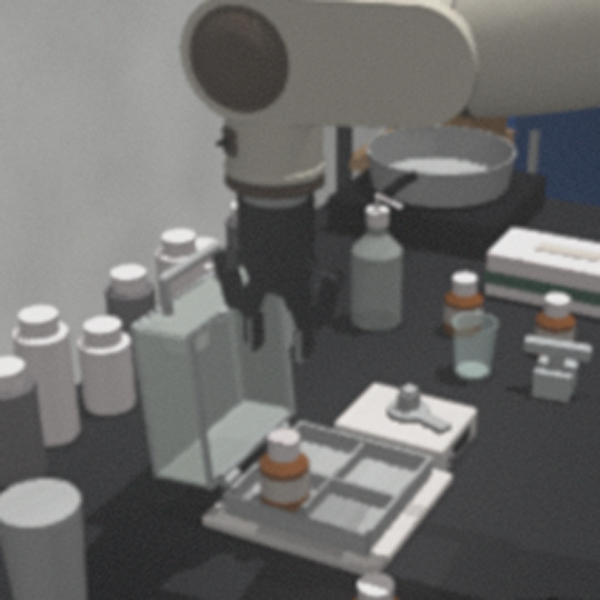

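View pics/w10.png

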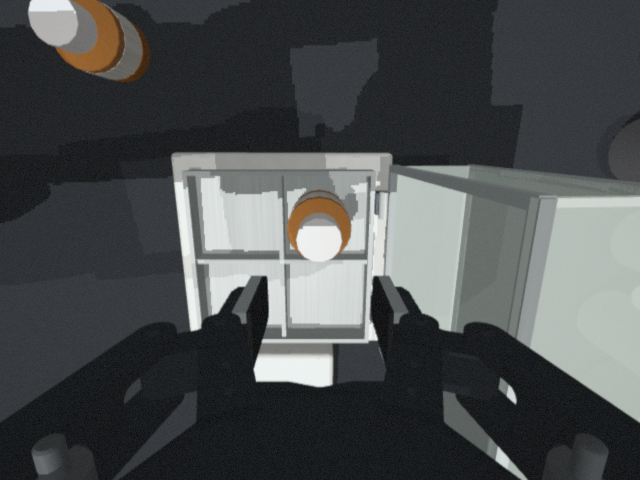

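The first bottle stands in the rear-left compartment. Now for the bottle at about (0.414, 0.284).

```bash

python3 -m creep '[[0.6,0,-1,-1,0],[0.6,0,-1,-1,0],[0.6,0,-1,-1,0],[0.6,0,-1,-1,0],[0.6,0,-1,-1,0]]'
python3 -m creep '[[0.6,0,-1,-1,0],[0.6,0,-1,-1,0],[0.6,0,-1,-0.5,0],[0.6,1,-1,0,0],[0.6,0,-0.2,0,0]]'
python3 - <<'E'
from h import *
f=shot("wrist","w11"); go([.414,.284,.074])
for c in caps(f,.06,.12): print(c)
E
```

```text
time: 19.45
position: [0.4941, 0.2322, 0.2092]
ee_rot: [[-0.0, 1.0, -0.027], [0.0, -0.027, -1.0], [-1.0, -0.0, -0.0]]
wrist_force: [-1.0, 0.9, -0.2]
gripper_width: 0.0513
time: 19.95
position: [0.4101, 0.2837, 0.1875]
ee_rot: [[-0.003, 1.0, -0.026], [-0.001, -0.026, -1.0], [-1.0, -0.003, 0.001]]
wrist_force: [-0.1, -0.0, 0.6]
gripper_width: 0.0512
t 20.0 pos [0.411  0.2837 0.1888] y [ 0.9997 -0.026  -0.0013] shift units x,y,z [ 5.7398  0.1555 -0.0211] q6 0.4756690971817658 w 0.05148839069693513 F [1.1778 0.3871 0.4483]
(np.int32(8131), (374.5, 55.0), array([0.4482, 0.4045, 0.082 ]), np.float64(0.0346))
(np.int32(1588), (323.9, 234.9), array([0.4134, 0.2864, 0.082 ]), np.float64(0.0174))
(np.int32(271), (626.3, 351.5), array([0.6546, 0.1835, 0.082 ]), np.float64(0.0122))
```

View pics/w11.png

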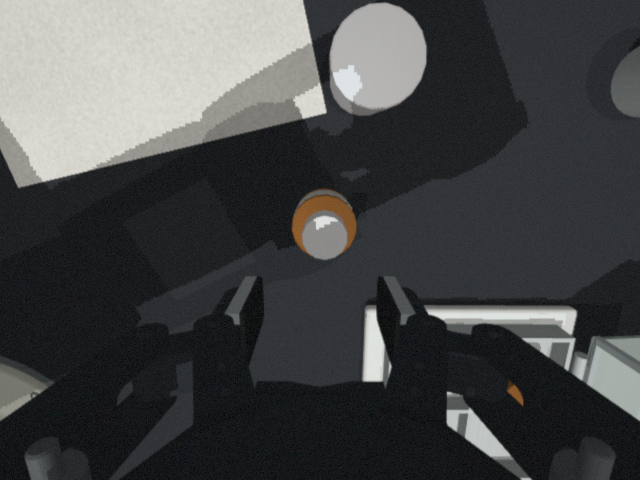

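```bash

python3 -m creep '[[0.6,1,0.12,-0.1,0],[0.6,1,0,0,0],[0.6,1,0,0,0],[0.6,1,0,0,0],[0.6,1,0,0,0]]'
python3 -m creep '[[0.6,0.7,0,0,0],[0.5,0,0,0,0],[0.3,0,0,0,0],[0.1,0,0,0,0],[0,0,0,0,0]]'
python3 -m creep '[[0,0,0,0,0],[0,0,0,0,0],[0,-0.5,0,0,0],[0,-1,0,0,0],[0,-1,0,0,0]]'
python3 -m creep '[[0,-1,0,0,0],[0,-1,0,0,0],[0,-1,0,0,0],[0,-1,0,0,0],[0,0,0,0,0]]'
python3 - <<'E'
from h import *
f=shot("wrist","w12"); go(toW([-.0415,.0415,.101]))
E
```

```text
time: 20.5
position: [0.4162, 0.2855, 0.0892]
ee_rot: [[0.001, 1.0, -0.028], [0.0, -0.028, -1.0], [-1.0, 0.001, -0.0]]
wrist_force: [-0.5, -0.6, -0.0]
gripper_width: 0.0514
time: 21.0
position: [0.4153, 0.2858, 0.0759]
ee_rot: [[0.001, 1.0, -0.027], [0.001, -0.027, -1.0], [-1.0, 0.001, -0.001]]
wrist_force: [-0.8, -0.2, -3.1]
gripper_width: 0.0315
time: 21.5
position: [0.4146, 0.2856, 0.1262]
ee_rot: [[-0.001, 1.0, -0.027], [-0.0, -0.027, -1.0], [-1.0, -0.001, 0.0]]
wrist_force: [0.2, -0.3, -1.9]
gripper_width: 0.0319
time: 22.0
position: [0.4156, 0.2861, 0.2081]
ee_rot: [[0.004, 1.0, -0.027], [0.002, -0.027, -1.0], [-1.0, 0.004, -0.002]]
wrist_force: [0.4, -0.4, -2.8]
gripper_width: 0.0319
t 22.05 pos [0.4151 0.2858 0.2063] y [ 0.9996 -0.0269  0.0018] shift units x,y,z [5.2648 5.1711 7.6825] q6 0.47687789387432533 w 0.032000344745149234 F [ 0.305   0.4098 -3.2066]
```

View pics/w12.png

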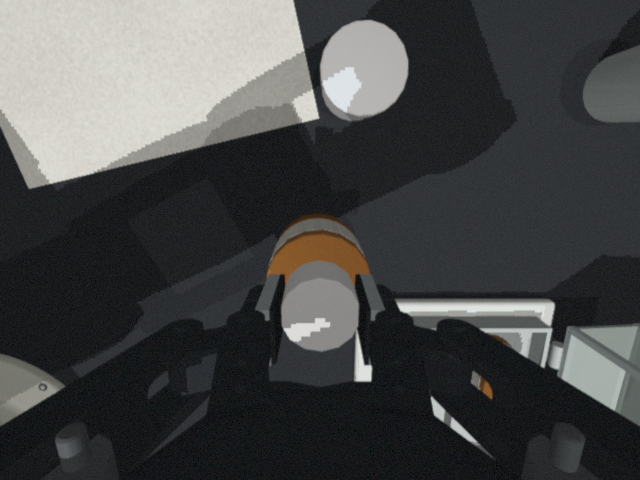

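```bash

python3 -m creep '[[0,0,0.6,1,0],[0,0,0.6,1,0],[0,0,0.6,1,0],[0,0,0.6,1,0],[0,0,0.6,1,0]]'
python3 -m creep '[[0,0,0.6,1,0],[0,0,0.6,1,0],[0,0,0.6,0.68,0],[0,0,0.2,0,0],[0,0,0,0,0]]'
python3 -m creep '[[0,1,0,0,0],[0,1,0,0,0],[0,1,0,0,0],[0,1,0,0,0],[0,0.6,0,0,0]]'
python3 - <<'E'
from h import *
go(toW([-.043,.0415,.101])); shot("side","s13",(160,100,400,340),2.5)
E
```

```text
time: 22.55
position: [0.472, 0.1831, 0.2039]
ee_rot: [[-0.002, 1.0, -0.027], [-0.0, -0.027, -1.0], [-1.0, -0.002, 0.0]]
wrist_force: [-0.3, 0.0, -2.6]
gripper_width: 0.0315
time: 23.05
position: [0.5109, 0.1294, 0.2045]
ee_rot: [[-0.001, 1.0, -0.028], [0.0, -0.028, -1.0], [-1.0, -0.001, -0.0]]
wrist_force: [0.4, 0.8, -3.1]
gripper_width: 0.0322
time: 23.55
position: [0.5098, 0.1302, 0.1115]
ee_rot: [[-0.002, 1.0, -0.026], [0.0, -0.026, -1.0], [-1.0, -0.002, -0.0]]
wrist_force: [0.1, -0.8, -1.8]
gripper_width: 0.0318
t 23.55 pos [0.5098 0.1302 0.1115] y [ 0.9997 -0.0261 -0.0018] shift units x,y,z [0.5257 0.1682 0.0235] q6 0.1293603035712012 w 0.03184969965361925 F [ 0.085  -0.8273 -1.8441]
```

View pics/s13.png

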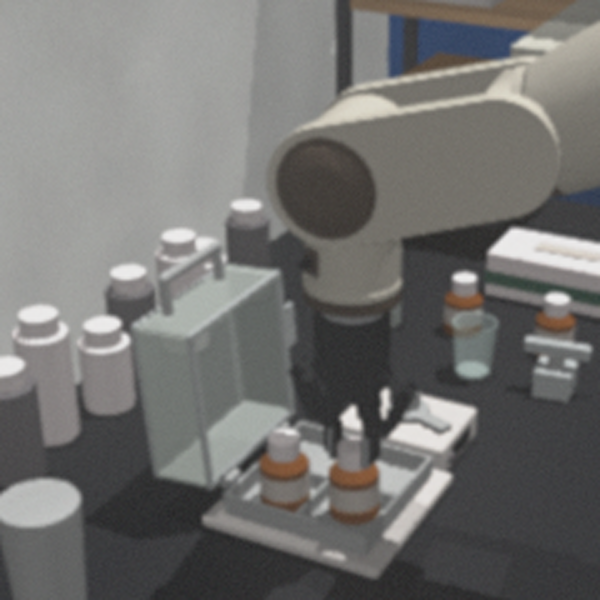

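```bash

python3 -m creep '[[0,0.3,0.15,0,0],[0,0.2,0,0,0],[0,0.08,0,0,0],[0,0,0,0,0],[0,0,0,0,0]]'
python3 -m creep '[[0.2,0,0,0,0],[0.4,0,0,0,0],[0.55,0,0,0,0],[0.55,0,0,0,0],[0.55,-0.5,0,0,0]]'
python3 -m creep '[[0.55,-1,0,0,0],[0.55,-1,0,0,0],[0.55,-1,0,0,0],[0.55,-1,0,0,0],[0.55,-1,0,0,0]]'
python3 - <<'E'
from h import *
f=shot("wrist","w14"); shot("top","t14"); go([.5808,-.3879,.21])
E
```

```text
time: 24.1
position: [0.5138, 0.1294, 0.1019]
ee_rot: [[0.001, 1.0, -0.027], [0.0, -0.027, -1.0], [-1.0, 0.001, -0.0]]
wrist_force: [0.1, -0.2, -1.8]
gripper_width: 0.0319
time: 24.6
position: [0.5132, 0.1293, 0.111]
ee_rot: [[-0.002, 1.0, -0.027], [-0.0, -0.027, -1.0], [-1.0, -0.002, 0.0]]
wrist_force: [-0.3, -0.1, 0.7]
gripper_width: 0.047
time: 25.1
position: [0.5137, 0.1294, 0.2133]
ee_rot: [[0.001, 1.0, -0.027], [0.0, -0.027, -1.0], [-1.0, 0.001, -0.0]]
wrist_force: [1.0, 0.2, -0.3]
gripper_width: 0.0469
t 25.2 pos [0.5146 0.1295 0.215 ] y [ 0.9996 -0.0269  0.0045] shift units x,y,z [ 0.2515  4.0046 25.7696] q6 0.1281026088457256 w 0.04689140589185842 F [ 0.7826 -0.1246 -0.279 ]
```

View pics/w14.png

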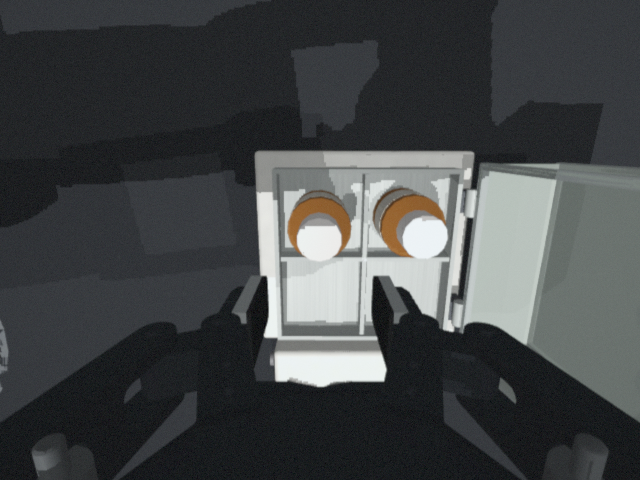

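View pics/t14.png

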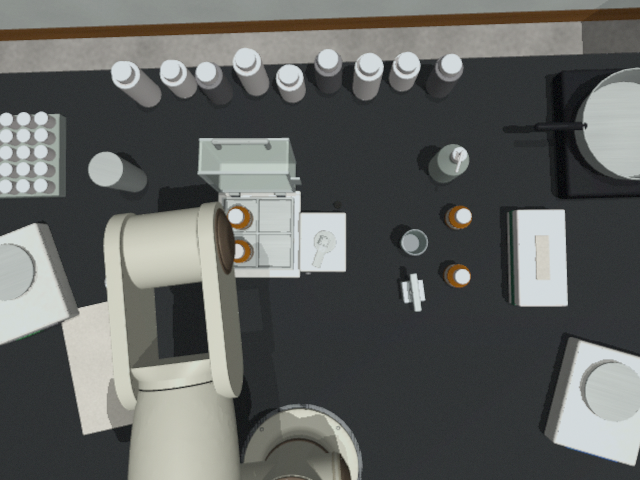

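```bash
python3 - <<'E'
from h import *
f=r.grab_frame("top"); P=cloud(f)
for c in caps(f): print(c)
print("beaker",onplane(f,[414,241],.075),"wash body",onplane(f,[[433,170],[466,163],[447,183]],.1))
m=(P[...,2]>.05)&(P[...,0]>.6)&(P[...,0]<.78)&(P[...,1]<-.28)&(P[...,1]>-.45)
q=P[m]; print(q[:,:2].min(0),q[:,:2].max(0))
go([.58,-.3879,.21])
E
```

```text
(np.int32(274), (406.2, 66.7), array([ 0.9292, -0.2705,  0.082 ]), np.float64(0.0338))
(np.int32(309), (174.6, 74.4), array([0.929 , 0.2687, 0.082 ]), np.float64(0.0348))
(np.int32(287), (290.1, 78.8), array([ 0.9097, -0.0009,  0.082 ]), np.float64(0.0334))
(np.int32(85), (256.0, 77.0), array([0.9166, 0.0783, 0.082 ]), np.float64(0.0248))
(np.int32(125), (140.5, 88.0), array([0.8994, 0.3492, 0.082 ]), np.float64(0.0278))
(np.int32(67), (608.0, 87.5), array([ 0.8652, -0.7284,  0.082 ]), np.float64(0.0326))
(np.int32(185), (463.3, 215.5), array([ 0.5807, -0.3874,  0.082 ]), np.float64(0.0174))
(np.int32(2375), (544.5, 257.7), array([ 0.4807, -0.565 ,  0.082 ]), np.float64(0.1148))
(np.int32(105), (414.7, 241.6), array([ 0.5243, -0.2755,  0.082 ]), np.float64(0.0293))
(np.int32(75), (324.5, 241.0), array([ 0.5311, -0.0713,  0.082 ]), np.float64(0.0127))
(np.int32(1374), (6.7, 271.7), array([0.4797, 0.6606, 0.082 ]), np.float64(0.0651))
(np.int32(184), (462.0, 275.8), array([ 0.4447, -0.3789,  0.082 ]), np.float64(0.0172))
(np.int32(156), (415.0, 292.0), array([ 0.411 , -0.2722,  0.082 ]), np.float64(0.0419))
(np.int32(2031), (613.8, 391.8), array([ 0.1817, -0.7015,  0.082 ]), np.float64(0.0658))
beaker [[ 0.526  -0.2751  0.075 ]] wash body [[ 0.6836 -0.3194  0.1   ]
 [ 0.6973 -0.3937  0.1   ]
 [ 0.6534 -0.3495  0.1   ]]
[ 0.6001 -0.4042] [ 0.7394 -0.3263]
t 25.25 pos [0.5142 0.1294 0.2133] y [ 0.9996 -0.027   0.0027] shift units x,y,z [ 0.1643  3.987  25.7672] q6 0.12811317419687682 w 0.04716854260347385 F [ 0.1947  0.0881 -0.0431]
```

```bash

python3 -m creep '[[0.55,0,0,1,0],[0.55,0,0,1,0],[0.55,0,0,1,0],[0.55,0,0,1,0],[0.55,0,0,1,0]]'
python3 -m creep '[[0.55,0,0,1,0],[0.55,0,0,1,0],[0.55,0,0,1,0],[0.55,0,0,1,0],[0.55,0,0,1,0]]'
python3 -m creep '[[0.6,0,0.2,1,0],[0.6,0,0.2,1,0],[0.6,0,0.2,1,0],[0.6,0,0.2,1,0],[0.6,0,0.2,1,0]]'
python3 -m creep '[[0.6,0,0.2,1,0],[0.6,0,0.2,1,0],[0.6,0,0.2,1,0],[0.6,0,0.2,1,0],[0.6,0,0.2,1,0]]'
python3 -m creep '[[0.6,0,0.5,1,0],[0.6,0,0.5,1,0],[0.6,0,0.5,1,0],[0.6,0,0.5,1,0],[0.6,0,0,1,0]]'
python3 -m creep '[[0.6,0,0,0.75,0],[0.6,0.5,0,0,0],[0.6,0.5,0,0,0],[0.6,0,0,0,0],[0.6,0,0,0,0]]'
python3 - <<'E'
from h import *
f=shot("wrist","w15"); go([.5807,-.3874,.075])
for c in caps(f,.06,.12): print(c)
E
```

```text
time: 25.75
position: [0.5106, 0.0287, 0.211]
ee_rot: [[-0.001, 1.0, -0.027], [0.0, -0.027, -1.0], [-1.0, -0.001, -0.0]]
wrist_force: [-0.2, -0.0, 0.5]
gripper_width: 0.0471
time: 26.25
position: [0.5079, -0.0713, 0.211]
ee_rot: [[-0.001, 1.0, -0.027], [0.0, -0.027, -1.0], [-1.0, -0.001, -0.0]]
wrist_force: [-0.4, 0.9, 0.3]
gripper_width: 0.0471
time: 26.75
position: [0.5254, -0.1718, 0.2109]
ee_rot: [[-0.001, 1.0, -0.027], [0.001, -0.027, -1.0], [-1.0, -0.001, -0.0]]
wrist_force: [0.7, 0.3, 0.5]
gripper_width: 0.0514
time: 27.25
position: [0.5431, -0.2733, 0.2114]
ee_rot: [[-0.0, 1.0, -0.027], [0.0, -0.027, -1.0], [-1.0, -0.0, -0.0]]
wrist_force: [0.6, 0.9, 0.3]
gripper_width: 0.0511
time: 27.75
position: [0.5808, -0.3742, 0.2109]
ee_rot: [[-0.0, 1.0, -0.027], [0.0, -0.027, -1.0], [-1.0, -0.0, -0.0]]
wrist_force: [0.1, 0.5, 0.6]
gripper_width: 0.051
time: 28.25
position: [0.5797, -0.3869, 0.1914]
ee_rot: [[-0.0, 1.0, -0.026], [0.001, -0.026, -1.0], [-1.0, -0.0, -0.001]]
wrist_force: [-0.3, -0.5, 0.1]
gripper_width: 0.0517
t 28.3 pos [ 0.5799 -0.387   0.1918] y [ 0.9997 -0.0263  0.0002] shift units x,y,z [5.8413 0.0392 0.0186] q6 -0.6726270282839935 w 0.051369247425936126 F [-0.8552  0.5354  0.8518]
(np.int32(1739), (235.0, 77.4), array([ 0.527, -0.276,  0.082]), np.float64(0.0317))
(np.int32(3275), (74.5, 86.0), array([ 0.42  , -0.2786,  0.082 ]), np.float64(0.0423))
(np.int32(4103), (500.0, 198.5), array([ 0.7109, -0.361 ,  0.082 ]), np.float64(0.0493))
(np.int32(2064), (142.5, 227.5), array([ 0.4494, -0.376 ,  0.082 ]), np.float64(0.0207))
(np.int32(1680), (320.7, 234.6), array([ 0.5809, -0.3848,  0.082 ]), np.float64(0.0177))
(np.int32(1681), (293.3, 372.2), array([ 0.5551, -0.5032,  0.082 ]), np.float64(0.0375))
(np.int32(182), (124.0, 392.0), array([ 0.4101, -0.5194,  0.082 ]), np.float64(0.0118))
(np.int32(1871), (156.0, 429.0), array([ 0.4314, -0.5586,  0.082 ]), np.float64(0.0455))
```

View pics/w15.png

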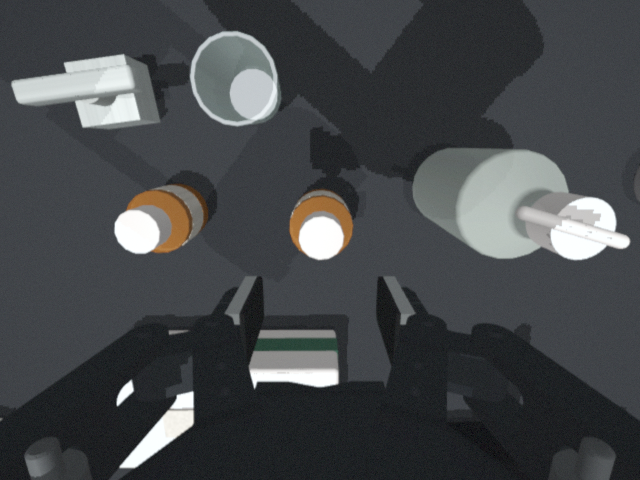

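```bash

python3 -m creep '[[0.55,1,0,-0.05,0],[0.55,1,0,0,0],[0.55,1,0,0,0],[0.55,1,0,0,0],[0.55,1,0,0,0]]'
python3 -m creep '[[0.55,0.8,0,0,0],[0.5,0,0,0,0],[0.3,0,0,0,0],[0.1,0,0,0,0],[0,0,0,0,0]]'
python3 - <<'E'
from h import *
go([.5807,-.3874,.075])
E
python3 -m creep '[[0,0,0,0,0],[0,0,0,0,0],[0,-0.5,0,0,0],[0,-1,0,0,0],[0,-1,0,0,0]]'
python3 -m creep '[[0,-1,0,0,0],[0,-1,0,0,0],[0,-1,0,0,0],[0,-1,0,0,0],[0,-0.3,0,0,0]]'
python3 - <<'E'
from h import *
f=shot("wrist","w16"); go(toW([.037,-.0415,.101]))
E
```

```text
time: 28.8
position: [0.5801, -0.3863, 0.0915]
ee_rot: [[0.001, 1.0, -0.026], [-0.001, -0.026, -1.0], [-1.0, 0.001, 0.001]]
wrist_force: [-0.1, 0.2, 0.9]
gripper_width: 0.0469
time: 29.3
position: [0.5801, -0.3868, 0.0765]
ee_rot: [[0.001, 1.0, -0.027], [-0.001, -0.027, -1.0], [-1.0, 0.001, 0.001]]
wrist_force: [0.3, -1.1, -1.8]
gripper_width: 0.0318
t 29.3 pos [ 0.5801 -0.3868  0.0765] y [ 0.9996 -0.027   0.001 ] shift units x,y,z [0.0738 0.0307 0.0283] q6 -0.6715737328938753 w 0.03183688760831502 F [ 0.3415 -1.1125 -1.8016]
time: 29.8
position: [0.5797, -0.3865, 0.1266]
ee_rot: [[-0.0, 1.0, -0.027], [0.0, -0.027, -1.0], [-1.0, -0.0, -0.0]]
wrist_force: [-1.1, 0.5, -2.2]
gripper_width: 0.0317
time: 30.3
position: [0.5802, -0.387, 0.2146]
ee_rot: [[0.003, 1.0, -0.027], [-0.002, -0.027, -1.0], [-1.0, 0.003, 0.002]]
wrist_force: [0.2, -0.2, -2.4]
gripper_width: 0.0315
t 30.35 pos [ 0.5802 -0.387   0.2142] y [ 0.9996 -0.027   0.0025] shift units x,y,z [  5.6184  -0.0602 -21.593 ] q6 -0.67155504009099 w 0.031795409320013436 F [-0.0208  0.5728 -0.9543]
```

View pics/w16.png

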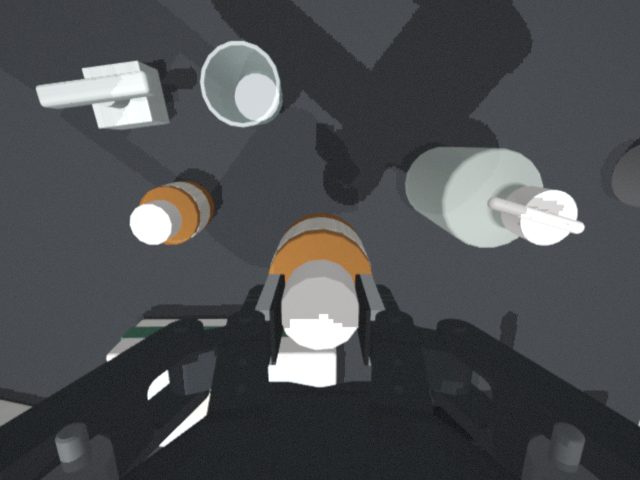

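```bash

python3 -m creep '[[0,0,0,-1,0],[0,0,0,-1,0],[0,0,0,-1,0],[0,0,0,-1,0],[0,0,0,-1,0]]'
python3 -m creep '[[0,0,0,-1,0],[0,0,0,-1,0],[0,0,0,-1,0],[0,0,0,-1,0],[0,0,0,-1,0]]'
python3 -m creep '[[0,0,0,-1,0],[0,0,0,-1,0],[0,0,0,-1,0],[0,0,0,-1,0],[0,0,0,-1,0]]'
python3 -m creep '[[0,0,0,-1,0],[0,0,0,-1,0],[0,0,0,-1,0],[0,0,0,-1,0],[0,0,0,-1,0]]'
python3 -m creep '[[0,0,0,-1,0],[0,0,0,-0.6,0],[0,0,0,0,0],[0,0,0,0,0],[0,0,0,0,0]]'
python3 - <<'E'
from h import *
f=shot("wrist","w17"); shot("side","s17",(160,100,400,340),2.5);go(toW([.037,-.0415,.101]))
E
```

```text
time: 30.85
position: [0.5825, -0.2847, 0.2114]
ee_rot: [[-0.0, 1.0, -0.027], [0.0, -0.027, -1.0], [-1.0, -0.0, -0.0]]
wrist_force: [0.3, 0.3, -1.9]
gripper_width: 0.0317
time: 31.35
position: [0.5852, -0.185, 0.2115]
ee_rot: [[-0.0, 1.0, -0.027], [0.0, -0.027, -1.0], [-1.0, -0.0, -0.0]]
wrist_force: [-0.5, -1.1, -1.4]
gripper_width: 0.0318
time: 31.85
position: [0.5878, -0.0851, 0.2115]
ee_rot: [[0.0, 1.0, -0.027], [0.0, -0.027, -1.0], [-1.0, 0.0, -0.0]]
wrist_force: [0.5, 0.1, -2.3]
gripper_width: 0.0317
time: 32.35
position: [0.5904, 0.0149, 0.2115]
ee_rot: [[0.0, 1.0, -0.027], [0.0, -0.027, -1.0], [-1.0, 0.0, -0.0]]
wrist_force: [0.6, -0.2, -1.4]
gripper_width: 0.0318
time: 32.85
position: [0.5914, 0.0447, 0.2115]
ee_rot: [[-0.0, 1.0, -0.028], [-0.0, -0.028, -1.0], [-1.0, -0.0, 0.0]]
wrist_force: [-0.2, -0.1, -2.7]
gripper_width: 0.0314
t 32.95 pos [0.5914 0.0446 0.2115] y [ 0.9996 -0.0278 -0.0001] shift units x,y,z [ 5.5264 -0.0265  0.0024] q6 -0.02676141352809856 w 0.03142549736261787 F [ 0.1954  0.2013 -1.4151]
```

View pics/s17.png

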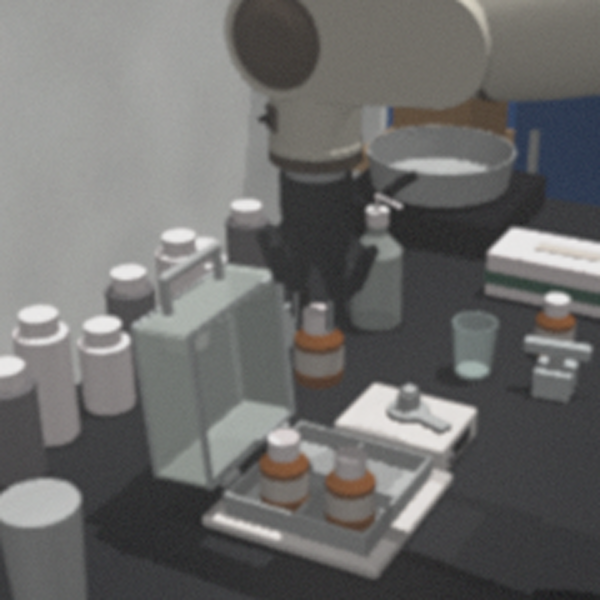

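```bash

python3 -m creep '[[0,1,0,0,0],[0,1,0,0,0],[0,1,0,0,0],[0,1,0,0,0],[0,0.7,0,0,0]]'
python3 -m creep '[[0,0.4,0,0,0],[0,0.2,0,0,0],[0,0.15,0,0,0],[0,0,0,0,0],[0,0,0,0,0]]'
python3 -m creep '[[0.2,0,0,0,0],[0.4,0,0,0,0],[0.55,0,0,0,0],[0.55,0,0,0,0],[0.55,-0.5,0,0,0]]'
python3 -m creep '[[0.55,-1,0,0,0],[0.55,-1,0,0,0],[0.55,-1,0,0,0],[0.55,-1,0,0,0],[0.55,-1,0,0,0]]'
python3 - <<'E'
from h import *
f=shot("wrist","w18"); t=shot("top"); go([.4447,-.3789,.21])
for c in caps(t): 
  if c[2][0]<.7: print(c)
E
```

```text
time: 33.45
position: [0.5911, 0.0447, 0.1161]
ee_rot: [[-0.001, 1.0, -0.028], [0.0, -0.028, -1.0], [-1.0, -0.001, -0.0]]
wrist_force: [0.9, -0.0, -1.1]
gripper_width: 0.0317
time: 33.95
position: [0.5917, 0.0452, 0.1031]
ee_rot: [[0.001, 1.0, -0.027], [0.0, -0.027, -1.0], [-1.0, 0.001, -0.0]]
wrist_force: [0.2, -0.5, -2.6]
gripper_width: 0.032
time: 34.45
position: [0.5909, 0.0452, 0.1118]
ee_rot: [[-0.002, 1.0, -0.027], [0.0, -0.027, -1.0], [-1.0, -0.002, -0.0]]
wrist_force: [-1.2, -0.5, -0.2]
gripper_width: 0.0471
time: 34.95
position: [0.5914, 0.0452, 0.2143]
ee_rot: [[0.001, 1.0, -0.027], [0.0, -0.027, -1.0], [-1.0, 0.001, -0.0]]
wrist_force: [0.3, 0.6, -0.6]
gripper_width: 0.0468
t 35.05 pos [0.5924 0.0452 0.2162] y [ 0.9996 -0.0269  0.0048] shift units x,y,z [ 0.2802 -6.8109 21.3965] q6 -0.026593398178009434 w 0.04684424171361335 F [ 0.2044 -0.0198  0.3383]
(np.int32(2179), (542.5, 257.0), array([ 0.4824, -0.5606,  0.082 ]), np.float64(0.1181))
(np.int32(104), (414.7, 241.6), array([ 0.5243, -0.2755,  0.082 ]), np.float64(0.0293))
(np.int32(76), (324.5, 241.0), array([ 0.5311, -0.0713,  0.082 ]), np.float64(0.0127))
(np.int32(1369), (7.0, 271.9), array([0.4792, 0.6599, 0.082 ]), np.float64(0.0653))
(np.int32(609), (119.4, 281.1), array([0.4517, 0.3994, 0.082 ]), np.float64(0.0327))
(np.int32(184), (462.0, 275.8), array([ 0.4447, -0.3789,  0.082 ]), np.float64(0.0172))
(np.int32(166), (417.5, 291.5), array([ 0.412 , -0.2778,  0.082 ]), np.float64(0.0419))
(np.int32(1995), (613.8, 391.8), array([ 0.1817, -0.7015,  0.082 ]), np.float64(0.0658))
```

View pics/w18.png

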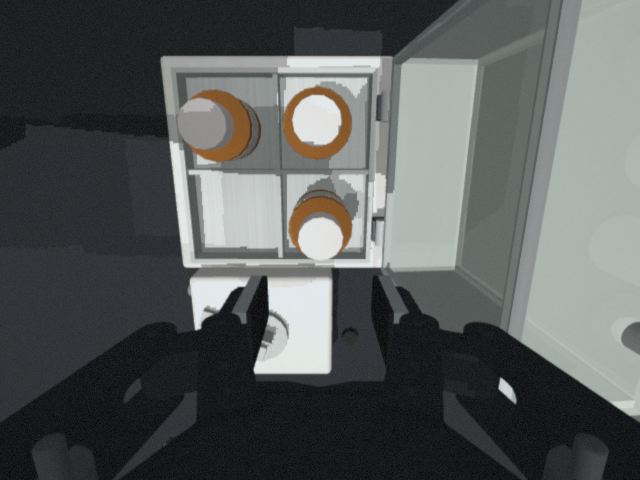

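```bash

python3 -m creep '[[0.55,0,-0.3,1,0],[0.55,0,-0.3,1,0],[0.55,0,-0.3,1,0],[0.55,0,-0.3,1,0],[0.55,0,-0.3,1,0]]'
python3 -m creep '[[0.55,0,-0.3,1,0],[0.55,0,-0.3,1,0],[0.55,0,-0.3,1,0],[0.55,0,-0.3,1,0],[0.55,0,-0.3,1,0]]'
python3 -m creep '[[0.55,0,-0.3,1,0],[0.55,0,-0.3,1,0],[0.55,0,-0.3,1,0],[0.55,0,-0.3,1,0],[0.55,0,-0.3,1,0]]'
python3 -m creep '[[0.55,0,-0.4,1,0],[0.55,0,-0.4,1,0],[0.55,0,-0.4,1,0],[0.55,0,-0.4,1,0],[0.55,0,-0.4,1,0]]'
python3 -m creep '[[0.55,0.5,-0.25,1,0],[0.55,0.5,0,0.4,0],[0.55,0,0,0,0],[0.55,0,0,0,0],[0.55,0,0,0,0]]'
python3 - <<'E'
from h import *
f=shot("wrist","w19"); go([.4447,-.3789,.075])
for c in caps(f,.06,.12): print(c)
E
```

```text
time: 35.55
position: [0.5583, -0.0547, 0.2125]
ee_rot: [[-0.0, 1.0, -0.027], [0.0, -0.027, -1.0], [-1.0, -0.0, -0.0]]
wrist_force: [-0.4, 0.5, -0.4]
gripper_width: 0.0471
time: 36.05
position: [0.5256, -0.1538, 0.2125]
ee_rot: [[-0.0, 1.0, -0.027], [0.0, -0.027, -1.0], [-1.0, -0.0, -0.0]]
wrist_force: [0.4, 0.0, -0.5]
gripper_width: 0.047
time: 36.55
position: [0.4929, -0.253, 0.2125]
ee_rot: [[-0.0, 1.0, -0.027], [0.0, -0.027, -1.0], [-1.0, -0.0, -0.0]]
wrist_force: [0.3, 0.0, -0.8]
gripper_width: 0.047
time: 37.05
position: [0.4502, -0.3518, 0.2125]
ee_rot: [[-0.0, 1.0, -0.027], [0.0, -0.027, -1.0], [-1.0, -0.0, -0.0]]
wrist_force: [0.2, 0.2, -0.1]
gripper_width: 0.047
time: 37.55
position: [0.4454, -0.3783, 0.193]
ee_rot: [[0.0, 1.0, -0.026], [-0.0, -0.026, -1.0], [-1.0, 0.0, 0.0]]
wrist_force: [0.8, 0.1, -0.0]
gripper_width: 0.0467
t 37.6 pos [ 0.4454 -0.3783  0.193 ] y [ 0.9997 -0.0261  0.0005] shift units x,y,z [ 5.9019 -0.0374  0.0266] q6 -0.8099174927238904 w 0.047114446162360005 F [-0.5161  0.4745  0.3995]
(np.int32(2327), (426.3, 85.2), array([ 0.5196, -0.2752,  0.082 ]), np.float64(0.032))
(np.int32(3040), (265.5, 91.2), array([ 0.4121, -0.2762,  0.082 ]), np.float64(0.0406))
(np.int32(2694), (638.0, 202.5), array([ 0.6784, -0.3582,  0.082 ]), np.float64(0.0324))
(np.int32(1666), (317.2, 234.1), array([ 0.4441, -0.3762,  0.082 ]), np.float64(0.0178))
(np.int32(1875), (319.5, 369.5), array([ 0.4428, -0.4939,  0.082 ]), np.float64(0.055))
(np.int32(1056), (460.0, 418.0), array([ 0.5649, -0.5464,  0.082 ]), np.float64(0.028))
```

View pics/w19.png

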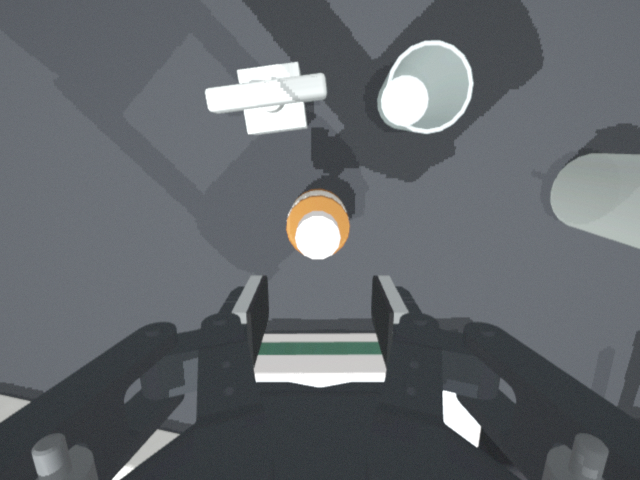

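```bash

python3 -m creep '[[0.55,1,-0.04,-0.05,0],[0.55,1,0,0,0],[0.55,1,0,0,0],[0.55,1,0,0,0],[0.55,1,0,0,0]]'
python3 -m creep '[[0.55,0.85,0,0,0],[0.5,0,0,0,0],[0.3,0,0,0,0],[0.1,0,0,0,0],[0,0,0,0,0]]'
python3 - <<'E'
from h import *
go([.4447,-.3789,.075])
E
python3 -m creep '[[0,0,0,0,0],[0,0,0,0,0],[0,-0.5,0,0,0],[0,-1,0,0,0],[0,-1,0,0,0]]'
python3 -m creep '[[0,-1,0,0,0],[0,-1,0,0,0],[0,-1,0,0,0],[0,-1,0,0,0],[0,-0.3,0,0,0]]'
python3 - <<'E'
from h import *
f=shot("wrist","w20"); go(toW([-.043,-.0415,.101]))
E
```

```text
time: 38.1
position: [0.4446, -0.3775, 0.0923]
ee_rot: [[0.001, 1.0, -0.026], [-0.001, -0.026, -1.0], [-1.0, 0.001, 0.0]]
wrist_force: [-0.1, -0.5, -0.6]
gripper_width: 0.0469
time: 38.6
position: [0.4445, -0.3781, 0.0765]
ee_rot: [[0.001, 1.0, -0.027], [-0.001, -0.027, -1.0], [-1.0, 0.001, 0.001]]
wrist_force: [-0.3, -0.2, -1.8]
gripper_width: 0.032
t 38.6 pos [ 0.4445 -0.3781  0.0765] y [ 0.9996 -0.0269  0.0009] shift units x,y,z [0.0731 0.0106 0.039 ] q6 -0.8100824976415072 w 0.03198745808770805 F [-0.2554 -0.1594 -1.808 ]
time: 39.1
position: [0.4441, -0.3778, 0.1265]
ee_rot: [[-0.0, 1.0, -0.027], [0.0, -0.027, -1.0], [-1.0, -0.0, -0.0]]
wrist_force: [0.4, 0.8, -1.7]
gripper_width: 0.0315
time: 39.6
position: [0.4446, -0.3784, 0.2142]
ee_rot: [[0.002, 1.0, -0.027], [-0.002, -0.027, -1.0], [-1.0, 0.002, 0.002]]
wrist_force: [-0.1, -0.5, -0.9]
gripper_width: 0.0318
t 39.65 pos [ 0.4445 -0.3783  0.2138] y [ 0.9996 -0.027   0.002 ] shift units x,y,z [  5.6048   2.7343 -21.3415] q6 -0.810107334655205 w 0.031899048555648596 F [ 0.2591 -0.0579 -1.4565]
```

View pics/w20.png

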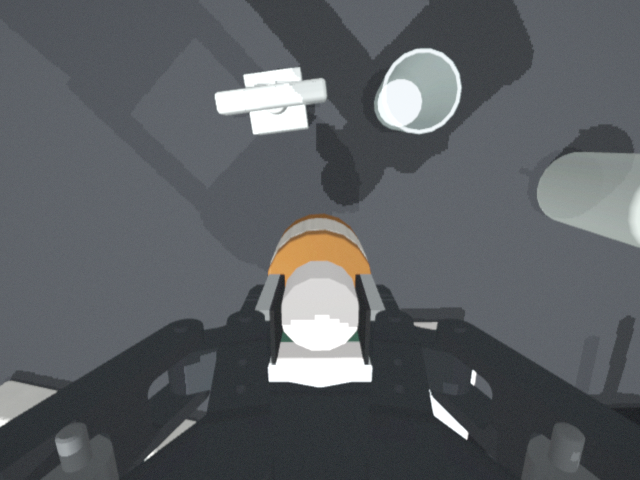

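```bash

python3 -m creep '[[0,0,0,-1,0],[0,0,0,-1,0],[0,0,0.1,-1,0],[0,0,0.1,-1,0],[0,0,0.2,-1,0]]'
python3 -m creep '[[0,0,0.2,-1,0],[0,0,0.2,-1,0],[0,0,0.2,-1,0],[0,0,0.2,-1,0],[0,0,0.2,-1,0]]'
python3 -m creep '[[0,0,0.2,-1,0],[0,0,0.2,-1,0],[0,0,0.2,-1,0],[0,0,0.2,-1,0],[0,0,0.2,-1,0]]'
python3 -m creep '[[0,0,0.2,-1,0],[0,0,0.1,-1,0],[0,0,0,-1,0],[0,0,0,-1,0],[0,0,0,-1,0]]'
python3 -m creep '[[0,0,0,-1,0],[0,0,0,-0.35,0],[0,0,0,0,0],[0,0,0,0,0],[0,0,0,0,0]]'
python3 - <<'E'
from h import *
shot("side","s21",(160,100,400,340),2.5);go(toW([-.043,-.0415,.101]))
E
```

```text
time: 40.15
position: [0.4548, -0.276, 0.2112]
ee_rot: [[-0.0, 1.0, -0.026], [0.0, -0.026, -1.0], [-1.0, -0.0, -0.0]]
wrist_force: [-0.4, -0.2, -1.3]
gripper_width: 0.0315
time: 40.65
position: [0.4774, -0.1765, 0.2112]
ee_rot: [[-0.0, 1.0, -0.026], [0.0, -0.026, -1.0], [-1.0, -0.0, -0.0]]
wrist_force: [0.2, 0.4, -1.7]
gripper_width: 0.0319
time: 41.15
position: [0.4998, -0.0772, 0.2112]
ee_rot: [[-0.0, 1.0, -0.026], [0.0, -0.026, -1.0], [-1.0, -0.0, -0.0]]
wrist_force: [0.1, -0.5, -0.8]
gripper_width: 0.0316
time: 41.65
position: [0.5081, 0.0225, 0.2112]
ee_rot: [[-0.0, 1.0, -0.026], [0.0, -0.026, -1.0], [-1.0, -0.0, -0.0]]
wrist_force: [0.3, 0.0, -2.0]
gripper_width: 0.0318
time: 42.15
position: [0.5096, 0.0469, 0.2115]
ee_rot: [[-0.0, 1.0, -0.028], [-0.0, -0.028, -1.0], [-1.0, -0.0, 0.0]]
wrist_force: [-0.0, -0.5, -1.2]
gripper_width: 0.0317
t 42.2 pos [0.5096 0.0469 0.2115] y [ 0.9996 -0.0278 -0.    ] shift units x,y,z [5.5239 0.0659 0.0095] q6 -0.031146503776385583 w 0.03188725518850291 F [-0.1428  0.0298 -2.1022]
```

View pics/s21.png

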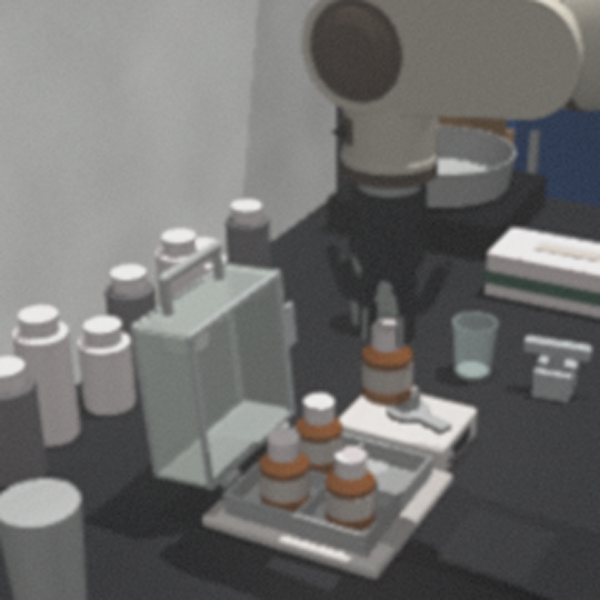

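```bash

python3 -m creep '[[0,1,0.06,0,0],[0,1,0,0,0],[0,1,0,0,0],[0,1,0,0,0],[0,0.7,0,0,0]]'
python3 -m creep '[[0,0.4,0,0,0],[0,0.2,0,0,0],[0,0.15,0,0,0],[0,0,0,0,0],[0,0,0,0,0]]'
python3 -m creep '[[0.2,0,0,0,0],[0.4,0,0,0,0],[0.55,0,0,0,0],[0.55,0,0,0,0],[0.55,-0.5,0,0,0]]'
python3 -m creep '[[0.55,-1,0,0,0],[0.55,-1,0,0,0],[0.55,-1,0,0,0],[0.55,-1,0,0,0],[0.55,-1,0,0,0]]'
python3 -m creep '[[0.4,-1,0,0,0],[0.4,-1,0,0,0],[0.33,-1,0,0,0],[0.33,-1,0,0,0],[0.33,-1,0,0,0]]'
python3 - <<'E'
from h import *
f=shot("wrist","w22"); t=shot("top","t22"); go([.7215,.0841,.36])
E
```

```text
time: 42.7
position: [0.5105, 0.0469, 0.1162]
ee_rot: [[-0.001, 1.0, -0.028], [0.0, -0.028, -1.0], [-1.0, -0.001, -0.0]]
wrist_force: [0.0, -0.0, -1.2]
gripper_width: 0.0319
time: 43.2
position: [0.5112, 0.0474, 0.1031]
ee_rot: [[0.001, 1.0, -0.027], [0.0, -0.027, -1.0], [-1.0, 0.001, -0.0]]
wrist_force: [0.7, -0.2, -1.2]
gripper_width: 0.0316
time: 43.7
position: [0.5103, 0.0474, 0.1119]
ee_rot: [[-0.002, 1.0, -0.027], [0.0, -0.027, -1.0], [-1.0, -0.002, -0.0]]
wrist_force: [0.1, -0.5, -0.1]
gripper_width: 0.0469
time: 44.2
position: [0.5108, 0.0474, 0.2142]
ee_rot: [[0.001, 1.0, -0.027], [0.0, -0.027, -1.0], [-1.0, 0.001, -0.0]]
wrist_force: [-0.3, 0.2, 0.1]
gripper_width: 0.0468
time: 44.7
position: [0.5106, 0.0474, 0.3142]
ee_rot: [[0.001, 1.0, -0.027], [0.0, -0.027, -1.0], [-1.0, 0.001, -0.0]]
wrist_force: [-0.3, -0.4, -0.6]
gripper_width: 0.0283
t 44.8 pos [0.5113 0.0474 0.3159] y [ 0.9996 -0.027   0.0043] shift units x,y,z [-2.1592 10.4651 -2.1186] q6 -0.030818837197188212 w 0.0282808592191142 F [-0.0602  0.1942 -0.5372]
```

View pics/w22.png

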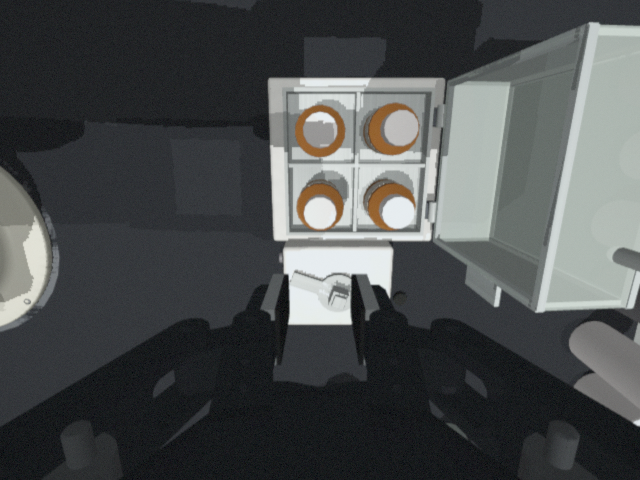

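View pics/t22.png

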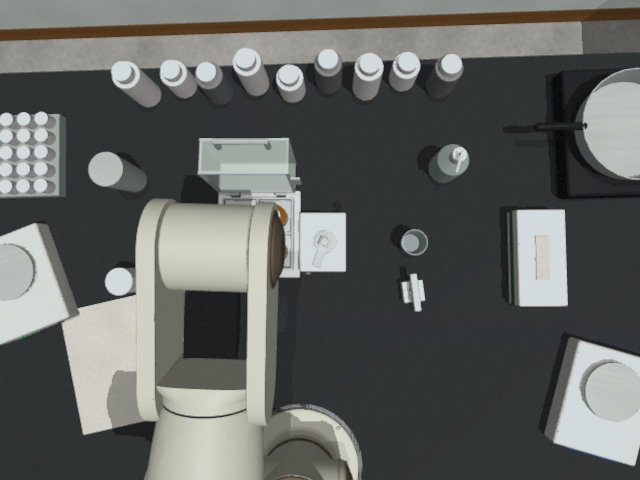

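All four bottles stand in the four compartments: the caps are in the cells at (320,130), (400,127), (320,212) and (397,212). Next I'll regrip the bar and lower the guard.

```bash

python3 -m creep '[[0.33,-1,0,0,0],[0.33,-1,1,-0.4,0],[0.33,-0.2,1,-0.4,0],[0.33,0,1,-0.4,0],[0.33,0,1,-0.4,0]]'
python3 -m creep '[[0.33,0,1,-0.4,0],[0.33,0,1,-0.1,0],[0.33,0,1,0,0],[0.33,0,1,0,0],[0.33,0,1,0,0]]'
python3 -m creep '[[0.33,0,1,0,0],[0.33,0,0.5,0,0],[0.33,0,0,0,0],[0.33,0,0,0,0],[0.33,0,0,0,0]]'
python3 - <<'E'
from h import *
f=shot("wrist","w23"); go([.7215,.0841,.2597])
E
```

```text
time: 45.3
position: [0.5923, 0.0775, 0.3567]
ee_rot: [[0.0, 1.0, -0.027], [0.0, -0.027, -1.0], [-1.0, 0.0, -0.0]]
wrist_force: [0.1, -1.5, -0.1]
gripper_width: 0.0282
time: 45.8
position: [0.6925, 0.0845, 0.3564]
ee_rot: [[-0.0, 1.0, -0.027], [0.0, -0.027, -1.0], [-1.0, -0.0, -0.0]]
wrist_force: [-0.1, 0.6, -0.1]
gripper_width: 0.028
time: 46.3
position: [0.7214, 0.0838, 0.3569]
ee_rot: [[0.0, 1.0, -0.027], [0.0, -0.027, -1.0], [-1.0, 0.0, -0.0]]
wrist_force: [-0.4, -0.2, 0.3]
gripper_width: 0.0284
t 46.35 pos [0.7213 0.0838 0.3571] y [ 0.9996 -0.0269  0.0005] shift units x,y,z [ 4.87    0.0051 -0.0144] q6 0.03655850003835996 w 0.028443477765790752 F [-0.6372  0.3701  0.1135]
```

View pics/w23.png

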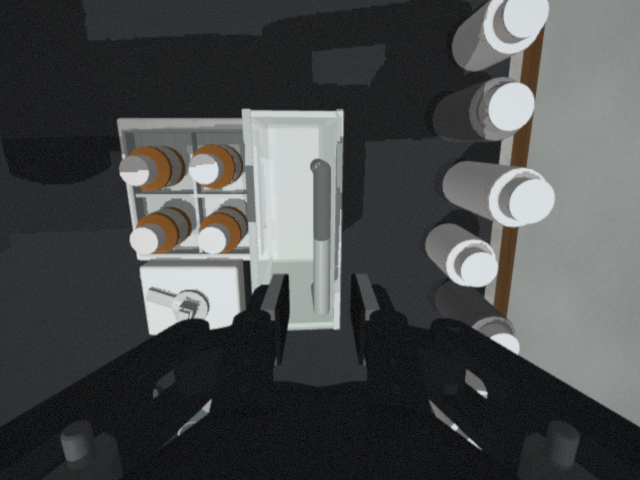

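The bar at column ~320 is centred between the pads. I'll descend and grip.

```bash

python3 -m creep '[[0.33,1,0,0,0],[0.33,1,0,0,0],[0.33,1,0,0,0],[0.33,1,0,0,0],[0.33,0.8,0,0,0]]'
python3 -m creep '[[0.33,0,0,0,0],[0.1,0,0,0,0],[0,0,0,0,0],[0,0,0,0,0],[0,0,0,0,0]]'
python3 - <<'E'
from h import *
go([.721,.0841,.2597])
s=r.sense()["position"]; x=s[0]-.4251-.225; z=s[2]-.0931+.055  # relative hinge
p0=np.arctan2(.055,.225); th=np.arctan2(z,-x)-p0; print("theta",th,"rad",np.hypot(x,z))
r0=np.hypot(.225,.055); t=th-np.arange(0,th+.06,.06); t=t[t>=0]
print("end",t[-1]); X=-r0*np.cos(p0+t); Z=r0*np.sin(p0+t)
for a,b,c in zip(t[1:],-np.diff(Z)/.02,np.diff(X)/.02): print(round(a,2),round(b,2),round(c,2))
E
```

```text
time: 46.85
position: [0.7213, 0.0838, 0.2599]
ee_rot: [[-0.0, 1.0, -0.027], [0.0, -0.027, -1.0], [-1.0, -0.0, -0.0]]
wrist_force: [0.4, 1.3, 0.7]
gripper_width: 0.0283
time: 47.35
position: [0.7223, 0.0837, 0.2618]
ee_rot: [[0.002, 1.0, -0.027], [0.0, -0.027, -1.0], [-1.0, 0.002, -0.0]]
wrist_force: [2.6, 1.2, 6.6]
gripper_width: 0.0095
t 47.35 pos [0.7223 0.0837 0.2618] y [ 0.9996 -0.027   0.0022] shift units x,y,z [ 0.106  -0.067  -0.0165] q6 0.03655694984229342 w 0.00947267207010047 F [2.6316 1.2246 6.6299]
theta 1.643323151851428 rad 0.2350929285754641
end 0.02332315185142808
1.58 -0.19 -0.67
1.52 -0.15 -0.68
1.46 -0.11 -0.69
1.4 -0.07 -0.69
1.34 -0.03 -0.69
1.28 0.01 -0.69
1.22 0.05 -0.69
1.16 0.1 -0.69
1.1 0.14 -0.68
1.04 0.18 -0.67
0.98 0.22 -0.66
0.92 0.26 -0.65
0.86 0.29 -0.63
0.8 0.33 -0.61
0.74 0.37 -0.59
0.68 0.4 -0.57
0.62 0.44 -0.54
0.56 0.47 -0.51
0.5 0.5 -0.49
0.44 0.53 -0.45
0.38 0.55 -0.42
0.32 0.58 -0.39
0.26 0.6 -0.35
0.2 0.62 -0.32
0.14 0.64 -0.28
0.08 0.65 -0.24
0.02 0.67 -0.2
```

```bash

python3 -m creep '[[0,-0.19,-0.67,0,0],[0,-0.15,-0.68,0,0],[0,-0.11,-0.69,0,0],[0,-0.07,-0.69,0,0],[0,-0.03,-0.69,0,0]]'
python3 -m creep '[[0,0.01,-0.69,0,0],[0,0.05,-0.69,0,0],[0,0.1,-0.69,0,0],[0,0.14,-0.68,0,0],[0,0.18,-0.67,0,0]]'
python3 -m creep '[[0,0.22,-0.66,0,0],[0,0.26,-0.65,0,0],[0,0.29,-0.63,0,0],[0,0.33,-0.61,0,0],[0,0.37,-0.59,0,0]]'
cat >> h.py <<'E'
def theta():
    s=r.sense()["position"]; x=s[0]-.4251-.225; z=s[2]-.0931+.055
    return np.arctan2(z,-x)-np.arctan2(.055,.225),np.hypot(x,z)
E
python3 - <<'E'
from h import *
print(theta(),r.sense()["wrist_force"])
shot("side","s24",(160,80,440,340),2.5)
E
```

```text
time: 47.85
position: [0.6535, 0.0856, 0.2728]
ee_rot: [[0.003, 1.0, -0.027], [0.0, -0.027, -1.0], [-1.0, 0.003, -0.0]]
wrist_force: [3.4, 1.9, 3.7]
gripper_width: 0.0098
time: 48.35
position: [0.585, 0.0876, 0.2628]
ee_rot: [[0.002, 1.0, -0.027], [0.0, -0.027, -1.0], [-1.0, 0.002, -0.0]]
wrist_force: [2.3, 1.7, 3.2]
gripper_width: 0.0097
time: 48.85
position: [0.5221, 0.0892, 0.233]
ee_rot: [[0.001, 1.0, -0.027], [0.0, -0.027, -1.0], [-1.0, 0.001, -0.0]]
wrist_force: [-9.2, 0.6, 20.3]
gripper_width: 0.0094
(np.float64(0.7501635299854762), np.float64(0.2331993857349181)) [-9.1633  0.6012 20.2679]
```

View pics/s24.png

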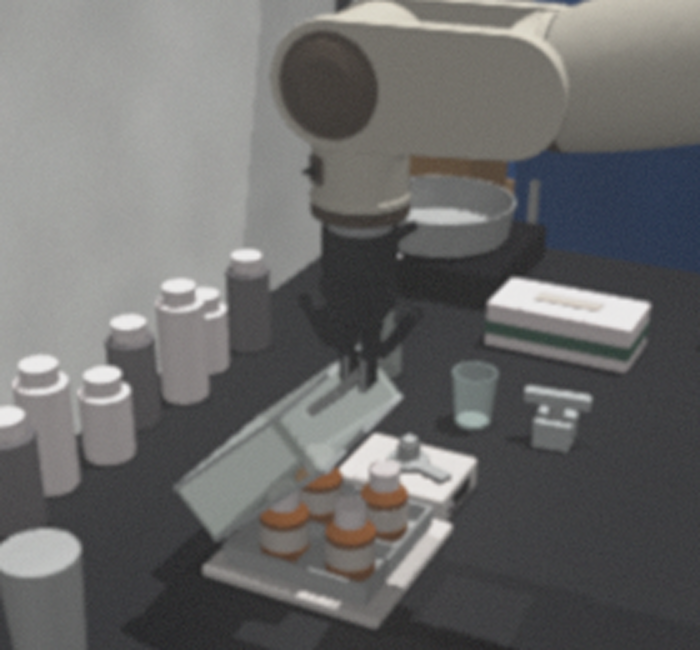

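```bash

python3 -m creep '[[0,0.4,-0.57,0,0],[0,0.44,-0.54,0,0],[0,0.47,-0.51,0,0],[0,0.5,-0.49,0,0],[0,0.53,-0.45,0,0]]'
python3 -m creep '[[0,0.55,-0.42,0,0],[0,0.58,-0.39,0,0],[0,0.6,-0.35,0,0],[0,0.4,-0.21,0,0],[0,0.22,-0.11,0,0]]'
python3 - <<'E'
from h import *
print(theta(),r.sense()["wrist_force"]); go([.4251,.0922,.0931])
E
```

```text
time: 49.4
position: [0.4711, 0.0905, 0.186]
ee_rot: [[0.001, 1.0, -0.027], [0.0, -0.027, -1.0], [-1.0, 0.001, -0.0]]
wrist_force: [5.9, 0.8, -5.2]
gripper_width: 0.0097
time: 49.9
position: [0.4411, 0.0914, 0.1384]
ee_rot: [[-0.001, 1.0, -0.027], [0.0, -0.027, -1.0], [-1.0, -0.001, -0.0]]
wrist_force: [-6.3, 2.2, 2.9]
gripper_width: 0.0095
(np.float64(0.2077012064085194), np.float64(0.23185131290612088)) [-6.3118  2.2347  2.9022]
t 49.9 pos [0.4411 0.0914 0.1384] y [ 0.9996 -0.0269 -0.0007] shift units x,y,z [ 2.2663 -0.7977 -0.0173] q6 0.05963282764645093 w 0.0094891411443046 F [-6.3118  2.2347  2.9022]
```

Remaining: 2.27 down and -0.80 in y. I'll take it slowly, at about 0.35 rad/s or less.

```bash

python3 -m creep '[[0,0.4,-0.18,0,0],[0,0.4,-0.17,0,0],[0,0.4,-0.15,0,0],[0,0.3,-0.1,0,0],[0,0.25,-0.08,0,0]]'
python3 -m creep '[[0,0.2,-0.05,0,0],[0,0.15,-0.04,0,0],[0,0.1,-0.02,0,0],[0,0,0,0,0],[0,0,0,0,0]]'
python3 - <<'E'
from h import *
print(theta(),r.sense()["wrist_force"]); go([.4251,.0922,.0931])
shot("side","s25",(160,80,440,340),2.5)
E
```

```text
time: 50.4
position: [0.428, 0.0917, 0.1035]
ee_rot: [[-0.0, 1.0, -0.027], [0.0, -0.027, -1.0], [-1.0, -0.0, -0.0]]
wrist_force: [-2.0, 3.0, -0.1]
gripper_width: 0.0095
time: 50.9
position: [0.4257, 0.0918, 0.0946]
ee_rot: [[-0.001, 1.0, -0.027], [0.0, -0.027, -1.0], [-1.0, -0.001, -0.0]]
wrist_force: [-6.0, 2.7, 0.7]
gripper_width: 0.0099
(np.float64(0.006945801802736268), np.float64(0.23140705619931584)) [-5.9624  2.6554  0.7098]
t 50.9 pos [0.4257 0.0918 0.0946] y [ 0.9996 -0.027  -0.0006] shift units x,y,z [ 0.0754 -0.0304 -0.0189] q6 0.06179794660178327 w 0.009931772702129048 F [-5.9624  2.6554  0.7098]
```

View pics/s25.png

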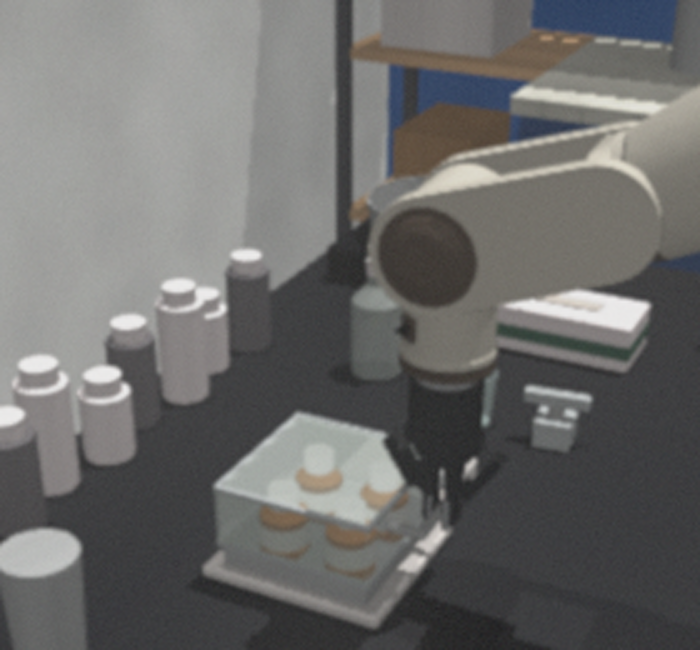

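```bash

python3 -m creep '[[0,0.08,-0.02,0,0],[0,0.08,0,0,0],[0,0.05,0,0,0],[0,0,0,0,0],[0,0,0,0,0]]'
python3 -m creep '[[0.1,0,0,0,0],[0.2,0,0,0,0],[0.33,0,0,0,0],[0.33,0,0,0,0],[0.33,-0.5,0,0,0]]'
python3 -m creep '[[0.33,-1,0,0,0],[0.33,-1,0,0,0],[0.33,-1,0,0,0],[0.33,-1,0,0,0],[0.33,-1,0,0,0]]'
python3 - <<'E'
from h import *
f=shot("top","t26",(190,170,450,330),3); shot("wrist","w26"); go([.41,-.27,.21])
P=cloud(f); m=(P[...,2]>.03)&(P[...,2]<.09)&(abs(P[...,0]-.41)<.06)&(abs(P[...,1]+.27)<.06)
b=m&(P[...,2]>.055)
cn=max(cv2.findContours(b.astype(np.uint8),0,1)[0],key=cv2.contourArea); rc=cv2.minAreaRect(cn); print(rc); bp=onplane(f,cv2.boxPoints(rc),.071); print(bp,bp.mean(0)); 
for i in range(2): d=bp[i+1]-bp[i]; print(np.linalg.norm(d),np.arctan2(d[1],d[0]))
E
```

```text
time: 51.45
position: [0.4252, 0.0918, 0.092]
ee_rot: [[-0.0, 1.0, -0.027], [0.0, -0.027, -1.0], [-1.0, -0.0, -0.0]]
wrist_force: [-19.7, 1.6, 31.9]
gripper_width: 0.0096
time: 51.95
position: [0.425, 0.0916, 0.0999]
ee_rot: [[-0.002, 1.0, -0.027], [-0.0, -0.027, -1.0], [-1.0, -0.002, 0.0]]
wrist_force: [-0.6, 0.3, 0.5]
gripper_width: 0.0281
time: 52.45
position: [0.4255, 0.0917, 0.2021]
ee_rot: [[0.001, 1.0, -0.027], [0.0, -0.027, -1.0], [-1.0, 0.001, -0.0]]
wrist_force: [-0.0, -1.5, -0.3]
gripper_width: 0.0283
t 52.55 pos [0.4264 0.0917 0.2036] y [ 0.9996 -0.027   0.0042] shift units x,y,z [-0.3278 -0.332  18.1023] q6 0.06183450370536551 w 0.02816886525114216 F [ 0.2219  0.3055 -0.1813]
((414.6385192871094, 291.6076965332031), (37.83059310913086, 9.054534912109375), 82.87498474121094)
[[ 0.4527 -0.2591  0.071 ]
 [ 0.4547 -0.2796  0.071 ]
 [ 0.3696 -0.2871  0.071 ]
 [ 0.3676 -0.2667  0.071 ]] [ 0.4112 -0.2731  0.071 ]
0.020591069800101183 -1.4712665866765788
0.08540999575531569 -3.0530559104226187
```

View pics/t26.png

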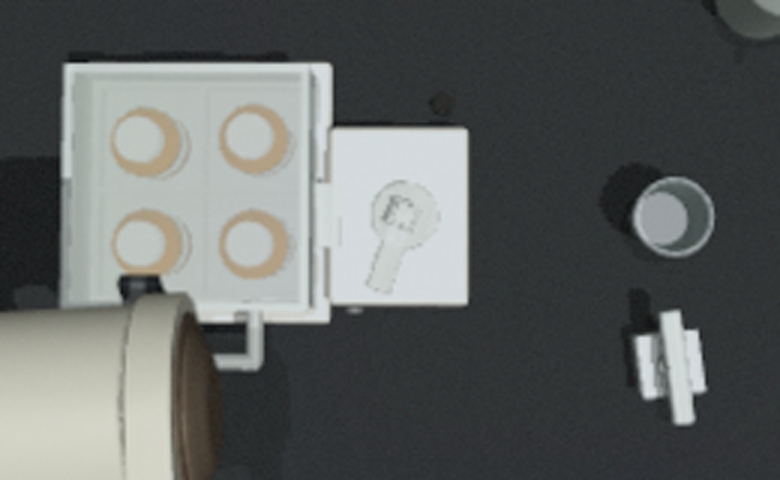

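View pics/w26.png

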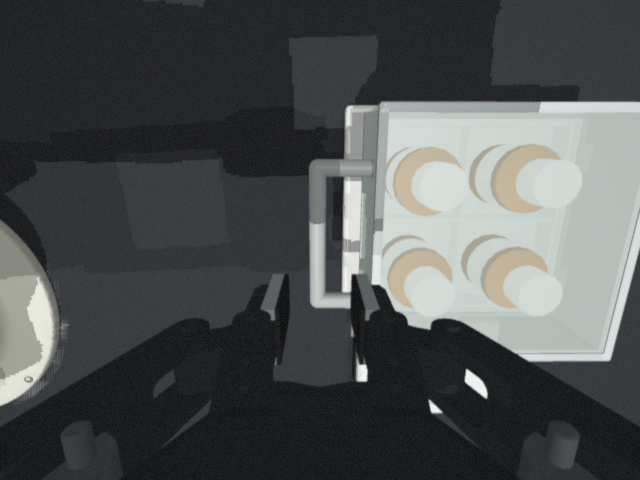

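Guard is down with all four bottles under it. Now the T-handle, at about (0.411, -0.275) with its bar yawed +0.09.

```bash

python3 -m creep '[[0.4,0,0,1,0],[0.4,0,0,1,0],[0.4,0,0,1,0],[0.4,0,0,1,0],[0.4,0,0,1,0]]'
python3 -m creep '[[0.4,0,0,1,0],[0.4,0,0,1,0],[0.4,0,0,1,0],[0.4,0,0,1,0],[0.4,0,0,1,0]]'
python3 -m creep '[[0.4,0,0,1,0],[0.4,0,0,1,0],[0.4,0,0,1,0],[0.4,0,0,1,0],[0.4,0,0,1,0]]'
python3 -m creep '[[0.4,0,0,1,0],[0.4,0,0,1,0],[0.4,0,-0.3,1,0],[0.4,0,0,0,1],[0.4,0,0,0,1]]'
python3 -m creep '[[0.4,0,0,0,1],[0.4,0,0,0,1],[0.4,0,0,0,1],[0.4,0,0,0,1],[0.4,0,0,0,1]]'
python3 -m creep '[[0.4,0,0,0,1],[0.4,0,0,0,1],[0.4,0,0,0,0.7],[0.4,0,0,0,0],[0.4,0,0,0,0]]'
python3 - <<'E'
from h import *
f=shot("wrist","w27"); go([.411,-.275,.065],[.088,-1]); P=cloud(f)
b=(P[...,2]>.055)&(P[...,2]<.085)&(abs(P[...,0]-.41)<.06)&(abs(P[...,1]+.275)<.05)
cn=max(cv2.findContours(b.astype(np.uint8),0,1)[0],key=cv2.contourArea); rc=cv2.minAreaRect(cn); print(rc); bp=onplane(f,cv2.boxPoints(rc),.071); print(bp,bp.mean(0)); 
for i in range(2): d=bp[i+1]-bp[i]; print(np.linalg.norm(d),np.arctan2(d[1],d[0]))
E
```

```text
time: 53.05
position: [0.4225, -0.009, 0.2005]
ee_rot: [[-0.0, 1.0, -0.027], [0.0, -0.027, -1.0], [-1.0, -0.0, -0.0]]
wrist_force: [-0.0, -0.8, -0.1]
gripper_width: 0.0345
time: 53.55
position: [0.4198, -0.109, 0.2005]
ee_rot: [[-0.0, 1.0, -0.027], [0.0, -0.027, -1.0], [-1.0, -0.0, -0.0]]
wrist_force: [0.2, 0.7, 0.4]
gripper_width: 0.0345
time: 54.05
position: [0.4171, -0.209, 0.2004]
ee_rot: [[-0.0, 1.0, -0.027], [0.0, -0.027, -1.0], [-1.0, -0.0, -0.0]]
wrist_force: [-0.0, -0.1, -0.3]
gripper_width: 0.0345
time: 54.55
position: [0.4094, -0.2685, 0.2002]
ee_rot: [[-0.001, 0.945, -0.328], [0.001, -0.328, -0.945], [-1.0, -0.001, -0.0]]
wrist_force: [0.1, -1.0, 0.4]
gripper_width: 0.0343
time: 55.05
position: [0.4096, -0.268, 0.2003]
ee_rot: [[-0.0, 0.468, -0.883], [0.0, -0.883, -0.468], [-1.0, -0.0, 0.0]]
wrist_force: [-0.8, 0.1, -0.3]
gripper_width: 0.034
time: 55.55
position: [0.4097, -0.268, 0.2004]
ee_rot: [[-0.0, 0.092, -0.996], [0.0, -0.996, -0.092], [-1.0, -0.0, 0.0]]
wrist_force: [0.5, -0.6, 0.4]
gripper_width: 0.0342
t 55.6 pos [ 0.4097 -0.268   0.2004] y [ 0.0919 -0.9958 -0.0003] shift units x,y,z [ 6.7711  0.3584 -0.0345] q6 0.741966124039947 w 0.03422147005933732 F [-0.1548  0.1158 -0.483 ]
turn units 0.028308803862510657 or -20.915642220069444
((328.5, 226.0), (104.0, 25.0), 90.0)
[[ 0.4534 -0.2602  0.071 ]
 [ 0.4552 -0.2793  0.071 ]
 [ 0.37   -0.2888  0.071 ]
 [ 0.3681 -0.268   0.071 ]] [ 0.4117 -0.2741  0.071 ]
0.019181967927729162 -1.4775085517881033
0.08568130178213249 -3.031573022858516
```

View pics/w27.png

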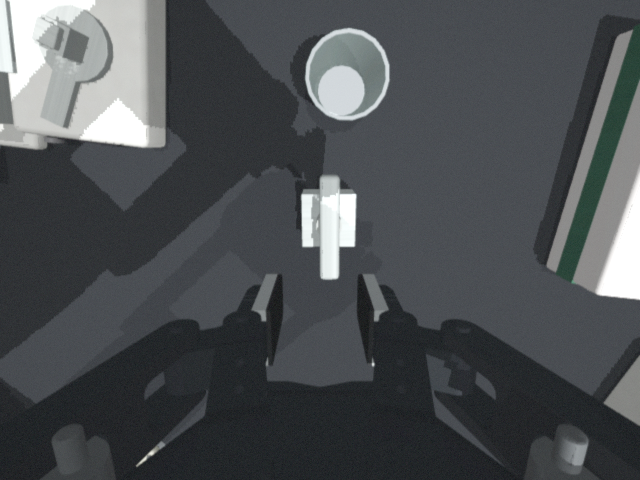

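```bash

python3 -m creep '[[0.4,1,0.33,-0.05,0.03],[0.4,1,0,0,0],[0.4,1,0,0,0],[0.4,1,0,0,0],[0.4,1,0,0,0]]'
python3 -m creep '[[0.4,0.7,0,0,0],[0.4,0.5,0,0,0],[0.4,0.3,0,0,0],[0.4,0.2,0,0,0],[0.4,0,0,0,0]]'
python3 - <<'E'
from h import *
f=shot("wrist","w28"); go([.411,-.2745,.065],[.088,-1]);
shot("side","s28",(320,200,440,290),5)
E
```

```text
time: 56.1
position: [0.4113, -0.2744, 0.0997]
ee_rot: [[0.0, 0.087, -0.996], [0.0, -0.996, -0.087], [-1.0, -0.0, -0.0]]
wrist_force: [0.3, 0.3, 0.0]
gripper_width: 0.0342
time: 56.6
position: [0.4114, -0.2745, 0.0665]
ee_rot: [[-0.0, 0.084, -0.996], [0.0, -0.996, -0.084], [-1.0, -0.0, 0.0]]
wrist_force: [-0.3, -0.5, -0.1]
gripper_width: 0.0342
t 56.65 pos [ 0.4115 -0.2746  0.0668] y [ 0.0844 -0.9964  0.0002] shift units x,y,z [ 0.0897 -0.0056  0.0222] q6 0.741881211330151 w 0.03427007958199338 F [-0.067   0.0619  0.2446]
turn units -0.02204981876275964 or 20.921901205169195
```

View pics/w28.png

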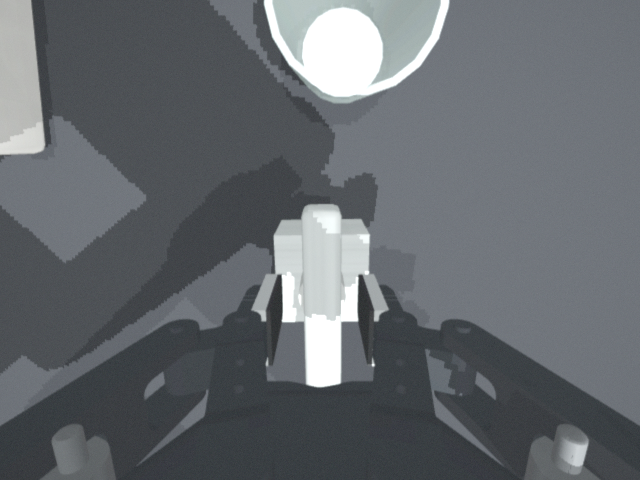

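View pics/s28.png

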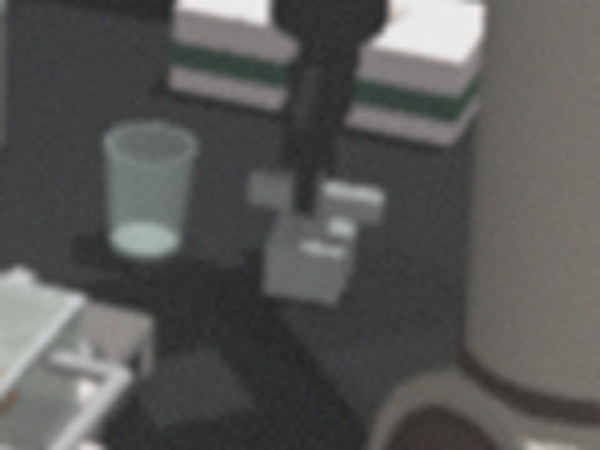

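```bash

python3 -m creep '[[0.25,0.05,0,0,0],[0.1,0,0,0,0],[0,0,0,0,0],[0,0,0,0,0],[0,0,0,0,0]]'
python3 - <<'E'
from h import *
f=shot("wrist","w29"); go([.411,-.2745,.065],[.088,-1]);
E
```

```text
time: 57.2
position: [0.4121, -0.2751, 0.0668]
ee_rot: [[0.002, 0.084, -0.996], [-0.002, -0.996, -0.084], [-1.0, 0.002, -0.002]]
wrist_force: [0.4, -1.1, 12.5]
gripper_width: 0.0145
t 57.25 pos [ 0.4122 -0.2751  0.0669] y [ 0.0842 -0.9964  0.0019] shift units x,y,z [ 0.0936 -0.0344  0.0556] q6 0.7420260697597822 w 0.014308362569742715 F [ 0.768   0.8714 13.1071]
turn units -0.023207907946111873 or 20.920743115985843
```

View pics/w29.png

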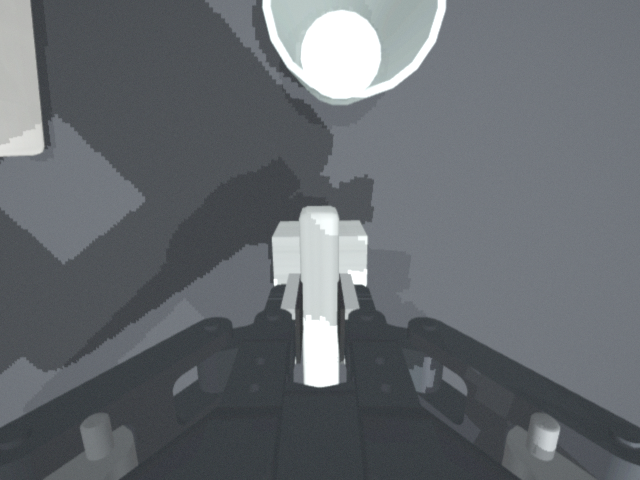

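```bash

python3 -m creep '[[0,-0.5,0,0,0],[0,-1,0,0,0],[0,-1,0,0,0],[0,-1,0,0,0],[0,-1,0,0,0]]'
python3 -m creep '[[0,-1,0,0,0],[0,-0.5,0,0,0],[0,0,0,0,0],[0,0,0,0,0],[0,0,0,0,0]]'
python3 - <<'E'
from h import *
f=shot("wrist","w30"); s=r.sense(); A=s["ee_rot"]; z0=s["position"][2]-.0669
go(s["position"])
# expected handle points in tool frame -> pixels; and back
for uv,h in (([319,207],.071),):
    p=onplane(f,uv,z0+h)[0]; print("bar end in tool",(p-s["position"])@A)
for c in ([-43,0,62],[43,0,62],[24,24,36],[24,-24,36],[-24,24,36]):
    # handle x along -tool z
    pt=s["position"]+A@np.array([.0669-c[2]/1e3,c[1]/1e3,-c[0]/1e3]); print(c,project(f,pt))
E
```

```text
time: 57.75
position: [0.4112, -0.2743, 0.1568]
ee_rot: [[0.0, 0.084, -0.996], [0.0, -0.996, -0.084], [-1.0, -0.0, -0.0]]
wrist_force: [0.2, 0.3, -1.7]
gripper_width: 0.0144
time: 58.25
position: [0.411, -0.2742, 0.1844]
ee_rot: [[-0.001, 0.084, -0.996], [0.001, -0.996, -0.084], [-1.0, -0.001, 0.001]]
wrist_force: [0.8, 0.0, -2.6]
gripper_width: 0.0141
t 58.3 pos [ 0.411  -0.2742  0.1845] y [ 0.0842 -0.9964 -0.0012] shift units x,y,z [0. 0. 0.] q6 0.7420563608463533 w 0.014539149773454614 F [ 0.3066 -0.5031 -2.0649]
bar end in tool [-0.0041 -0.0012 -0.0431]
[-43, 0, 62] [[321.4118 381.978 ]]
[43, 0, 62] [[321.9387 203.3405]]
[24, 24, 36] [[369.5315 232.1674]]
[24, -24, 36] [[273.358 232.078]]
[-24, 24, 36] [[365.9474 318.6895]]
```

View pics/w30.png

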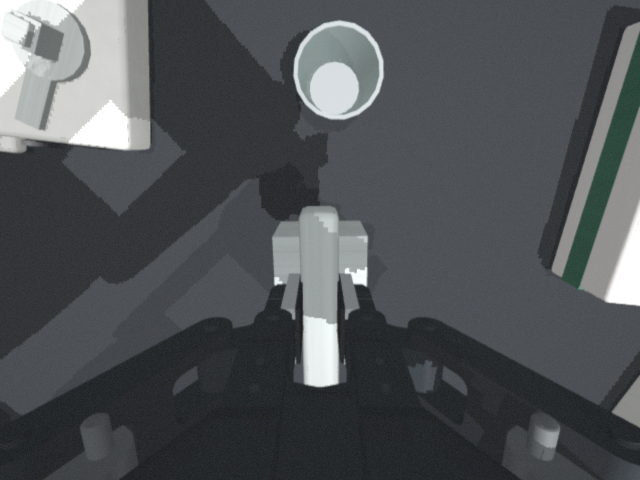

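```bash
python3 - <<'E'
from h import *
f=shot("wrist","w31",(250,180,390,330),4); s=r.sense(); A=s["ee_rot"]
for c in ([43,0,53],[43,0,62],[43,0,71],[24,24,36],[24,-24,36],[24,24,0],[24,-24,0],[-24,24,36]):
    pt=s["position"]+A@np.array([.0669-c[2]/1e3,c[1]/1e3,-c[0]/1e3]); print(c,project(f,pt)[0])
print(f["world_from_camera"], A.T@(f["world_from_camera"][:3,3]-s["position"]))
E
```

```text
[43, 0, 53] [321.8212 199.7963]
[43, 0, 62] [321.9709 203.33  ]
[43, 0, 71] [322.1409 207.3416]
[24, 24, 36] [369.5831 232.1653]
[24, -24, 36] [273.3732 232.0769]
[24, 24, 0] [360.9584 216.9989]
[24, -24, 0] [281.3039 216.9231]
[-24, 24, 36] [365.9965 318.7162]
[[ 0.0853 -0.9614 -0.2616  0.4773]
 [-0.9964 -0.0825 -0.0217 -0.2678]
 [-0.0007  0.2625 -0.9649  0.3154]
 [ 0.      0.      0.      1.    ]] [-0.1308 -0.0011 -0.0664]
```

View pics/w31.png

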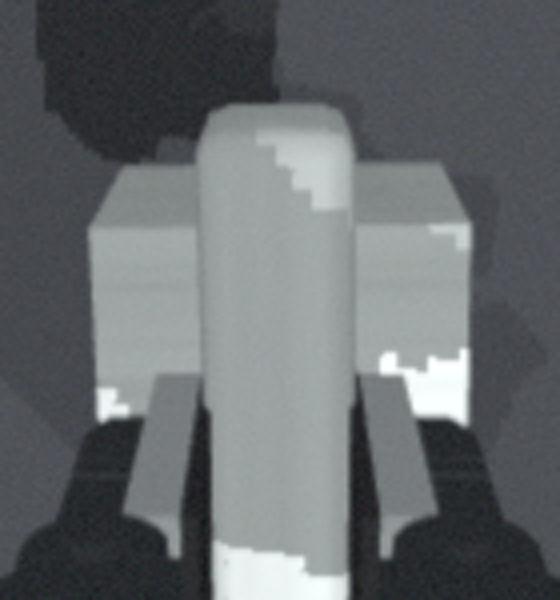

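```bash

python3 -m creep '[[0,-0.5,0,0,-1],[0,-0.5,0,0,-1],[0,0,0,0,-1],[0,0,0,0,-1],[0,0,0,0,-1]]'
python3 -m creep '[[0,0,0,0,-1],[0,0,0,0,-1],[0,0,0,0,-0.4],[0,0,0,0,0],[0,0,0,0,0]]'
python3 - <<'E'
from h import *
go([.4945,-.165,.2],[np.cos(-.373),np.sin(-.373)])
E
```

```text
time: 58.85
position: [0.4112, -0.2744, 0.205]
ee_rot: [[-0.001, 0.745, -0.667], [0.001, -0.667, -0.745], [-1.0, -0.001, -0.0]]
wrist_force: [-0.9, -0.1, -1.5]
gripper_width: 0.0143
time: 59.35
position: [0.4113, -0.2744, 0.2052]
ee_rot: [[-0.0, 0.929, -0.37], [0.0, -0.37, -0.929], [-1.0, -0.001, -0.0]]
wrist_force: [-0.1, -0.3, -1.7]
gripper_width: 0.0143
t 59.35 pos [ 0.4113 -0.2744  0.2052] y [ 0.9291 -0.3698 -0.0006] shift units x,y,z [ 0.2593  1.8443 -6.6216] q6 -0.3656518358392778 w 0.01426718846825623 F [-0.11   -0.2553 -1.6857]
turn units -0.038551582587716675 or 20.905399441344237
```

```bash

python3 -m creep '[[0,0,0.3,-1,0],[0,0,0.3,-1,0],[0,0,0.3,-1,0],[0,0,0.3,-1,0],[0,0,0.3,-1,0]]'
python3 -m creep '[[0,0,0.3,-1,0],[0,0,0,-0.6,0],[0,0,0,0,0],[0,0,0,0,0],[0,0,0,0,0]]'
python3 - <<'E'
from h import *
f=shot("wrist","w32"); go([.5305,-.0715,.2])
print(project(f,[[.531,-.0713,.079]]))
u,v=project(f,[[.531,-.0713,.079]])[0].astype(int); 
cv2.imwrite("pics/w32c.png",cv2.resize(f["frame"][max(0,v-60):v+60,u-70:u+70,::-1],None,fx=5,fy=5,interpolation=cv2.INTER_CUBIC)); print(u-70,max(0,v-60))
E
```

```text
time: 59.85
position: [0.4764, -0.1918, 0.2053]
ee_rot: [[-0.0, 0.929, -0.37], [0.0, -0.37, -0.929], [-1.0, -0.0, -0.0]]
wrist_force: [-0.2, -0.1, -1.7]
gripper_width: 0.0146
time: 60.35
position: [0.4929, -0.1656, 0.2055]
ee_rot: [[-0.0, 0.93, -0.369], [-0.0, -0.369, -0.93], [-1.0, -0.0, 0.0]]
wrist_force: [-0.4, -0.4, -1.2]
gripper_width: 0.0142
t 60.4 pos [ 0.493  -0.1656  0.2055] y [ 0.9296 -0.3687 -0.    ] shift units x,y,z [ 0.2769  0.0105 -5.065 ] q6 -0.0946520219988587 w 0.013966571445026997 F [ 0.2004 -1.0506 -0.3927]
[[320.6479  93.8524]]
250 33
```

View pics/w32.png

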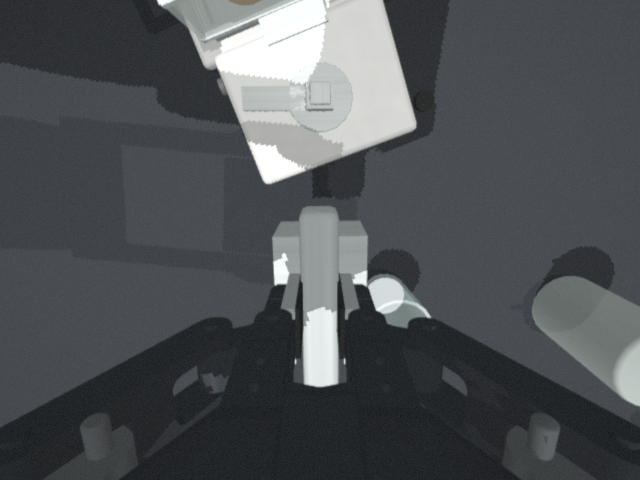

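View pics/w32c.png

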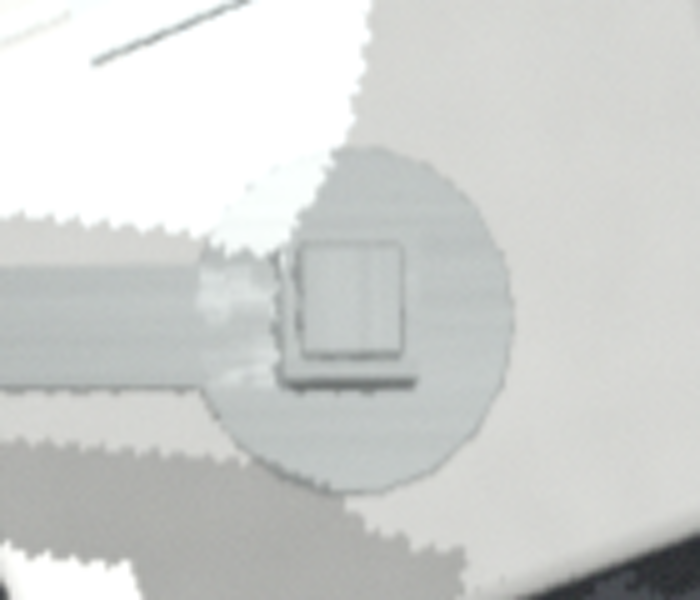

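```bash
python3 - <<'E'
from h import *
f=r.grab_frame("wrist"); s=r.sense(); A=s["ee_rot"]
c=lambda x,y:[250+x/5,33+y/5]
q=onplane(f,[c(300,241),c(403,241),c(403,355),c(300,355)],.079); t=(q-s["position"])@A
print(t[:,1:]*1e3); m=t.mean(0); print("centre tool",m)
d=m-np.array([0,-.0006,.0022]); print("shift units y,z",d[1:]/.02, "world target TCP", s["position"]+A@np.array([0,d[1],d[2]]))
k=onplane(f,[c(0,266),c(195,266),c(0,388),c(200,388)],.053); print("tongue yaw",[np.arctan2(*(k[i+1]-k[i])[[1,0]]) for i in (0,2)], "tool y yaw",np.arctan2(A[1,1],A[0,1]))
rr=onplane(f,[c(352,148),c(352,493),c(513,320)],.053); rt=(rr-s["position"])@A; print("collar tool",rt)
E
```

```text
[[  -6.9475 -109.954 ]
 [   7.64   -109.9697]
 [   7.7871  -94.8434]
 [  -7.0437  -94.827 ]]
centre tool [ 0.1265  0.0004 -0.1024]
shift units y,z [ 0.0479 -5.2299] world target TCP [ 0.5325 -0.0687  0.2055]
tongue yaw [np.float64(-0.37651548310549876), np.float64(-0.37649154798236784)] tool y yaw -0.37760042706854197
collar tool [[ 0.1525  0.0004 -0.1275]
 [ 0.1525  0.0005 -0.0767]
 [ 0.1525  0.0259 -0.1028]]
```

```bash

python3 -m creep '[[0,0,0.05,-1,0],[0,0,0,-1,0],[0,0,0,-1,0],[0,0,0,-1,0],[0,0,0,-1,0]]'
python3 -m creep '[[0,0,0,-0.23,0],[0,1,0,0,0],[0,1,0,0,0],[0,0.6,0,0,0],[0,0,0,0,0]]'
python3 - <<'E'
from h import *
f=shot("wrist","w33"); go([.5325,-.0687,.150]); shot("side","s33",(270,190,400,300),5)
E
```

```text
time: 60.95
position: [0.5311, -0.0721, 0.2056]
ee_rot: [[0.0, 0.93, -0.369], [0.0, -0.369, -0.93], [-1.0, 0.0, -0.0]]
wrist_force: [-0.1, -0.3, -1.9]
gripper_width: 0.0147
time: 61.45
position: [0.5319, -0.0685, 0.1521]
ee_rot: [[-0.002, 0.93, -0.368], [0.001, -0.368, -0.93], [-1.0, -0.003, 0.0]]
wrist_force: [-0.4, -0.3, -1.1]
gripper_width: 0.0144
t 61.5 pos [ 0.5325 -0.0685  0.1533] y [ 0.9297 -0.3682 -0.001 ] shift units x,y,z [0.1664 0.0062 0.0087] q6 0.10557011345144793 w 0.014412518273963362 F [-0.6727  0.0029 -2.667 ]
```

View pics/w33.png

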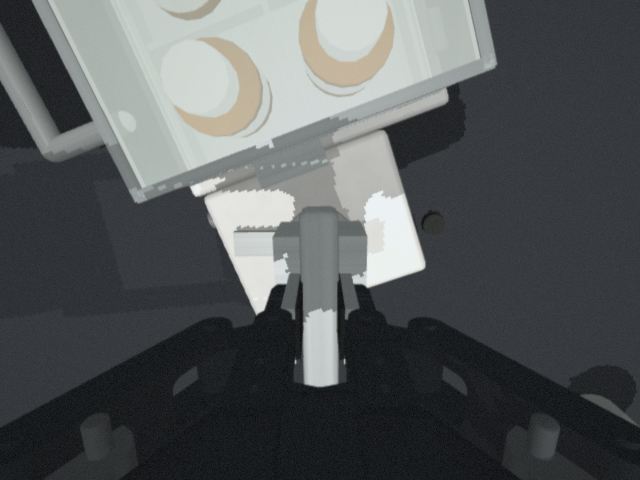

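View pics/s33.png

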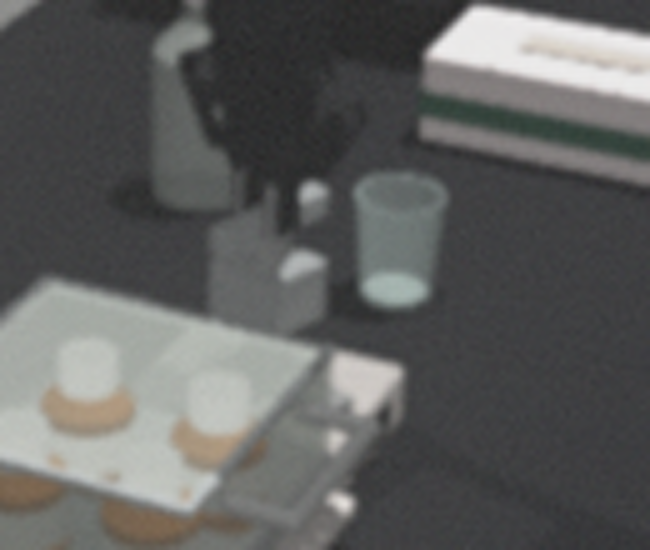

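```bash

python3 -m creep '[[0,0.15,0,0,0],[0,0.15,0,0,0],[0,0.15,0,0,0],[0,0.1,0,0,0],[0,0,0,0,0]]'
python3 - <<'E'
from h import *
go([.5325,-.0687,.120])
E
```

```text
time: 62.05
position: [0.5326, -0.068, 0.1422]
ee_rot: [[-0.0, 0.93, -0.368], [0.0, -0.368, -0.93], [-1.0, -0.001, -0.0]]
wrist_force: [-0.0, -0.0, -2.0]
gripper_width: 0.0144
t 62.05 pos [ 0.5326 -0.068   0.1422] y [ 0.93   -0.3676 -0.0005] shift units x,y,z [1.1098 0.01   0.0356] q6 0.10586928696237141 w 0.014380198989642356 F [-0.0429 -0.0102 -2.0063]
```

```bash

python3 -m creep '[[0,0.1,0,0,0],[0,0.1,0,0,0],[0,0.1,0,0,0],[0,0,0,0,0],[0,0,0,0,0]]'
python3 - <<'E'
from h import *
go([.5325,-.0687,.120]); print(r.sense()["ft_torque"])
E
```

```text
time: 62.55
position: [0.5326, -0.068, 0.1364]
ee_rot: [[-0.0, 0.93, -0.368], [0.0, -0.368, -0.93], [-1.0, -0.0, -0.0]]
wrist_force: [-0.6, 0.4, -2.3]
gripper_width: 0.014
t 62.55 pos [ 0.5326 -0.068   0.1364] y [ 0.93   -0.3677 -0.0003] shift units x,y,z [0.8207 0.0069 0.0344] q6 0.10588193128812833 w 0.014044951847540309 F [-0.586   0.439  -2.3356]
[0.0515 0.1741 0.0116]
```

Slipped past the step with no force. I'll continue to the seat (TCP ≈ 0.120).

```bash

python3 -m creep '[[0,0.2,0,0,0],[0,0.2,0,0,0],[0,0.2,0,0,0],[0,0.1,0,0,0],[0,0,0,0,0]]'
python3 - <<'E'
from h import *
go([.5325,-.0687,.120]); print(r.sense()["ft_torque"])
E
python3 -m creep '[[0,0.06,0,0,0],[0,0.06,0,0,0],[0,0.04,0,0,0],[0,0,0,0,0],[0,0,0,0,0]]'
python3 - <<'E'
from h import *
go([.5325,-.0687,.120]); print(r.sense()["ft_torque"])
E
```

```text
time: 63.05
position: [0.5326, -0.068, 0.1221]
ee_rot: [[-0.0, 0.93, -0.368], [0.0, -0.368, -0.93], [-1.0, -0.0, -0.0]]
wrist_force: [-0.7, 0.8, -1.3]
gripper_width: 0.0145
t 63.05 pos [ 0.5326 -0.068   0.1221] y [ 0.93   -0.3677 -0.0005] shift units x,y,z [0.1056 0.0056 0.0329] q6 0.10584873564866269 w 0.014475688215964651 F [-0.6995  0.7654 -1.2966]
[ 0.109   0.1166 -0.0068]
time: 63.55
position: [0.5328, -0.0681, 0.1199]
ee_rot: [[0.001, 0.93, -0.368], [-0.0, -0.368, -0.93], [-1.0, 0.001, -0.0]]
wrist_force: [-2.9, 1.1, 6.1]
gripper_width: 0.0141
t 63.55 pos [ 0.5328 -0.0681  0.1199] y [ 0.9299 -0.3677  0.0006] shift units x,y,z [-0.0073 -0.0052  0.0318] q6 0.10590067592878531 w 0.01408735210308788 F [-2.9215  1.0978  6.0658]
[ 0.1322  0.7748 -0.0365]
```

```bash

python3 -m creep '[[0,0,0.01,0,0.6],[0,0,0.01,0,0.6],[0,0,0.01,0,0.6],[0,0,0.01,0,0.6],[0,0,0.01,0,0.6]]'
python3 - <<'E'
from h import *
go([.5325,-.0687,.120]); print(r.sense()["ft_torque"])
E
python3 -m creep '[[0,0,0.01,0,0.6],[0,0,0.01,0,0.6],[0,0,0.01,0,0.6],[0,0,0.01,0,0.6],[0,0,0.01,0,0.6]]'
python3 - <<'E'
from h import *
go([.5325,-.0687,.120]); print(r.sense()["ft_torque"]); shot("wrist","w34")
E
```

```text
time: 64.05
position: [0.5337, -0.0688, 0.1199]
ee_rot: [[0.001, 0.675, -0.738], [-0.001, -0.738, -0.675], [-1.0, 0.001, -0.0]]
wrist_force: [-3.2, -1.0, 6.3]
gripper_width: 0.014
t 64.05 pos [ 0.5337 -0.0688  0.1199] y [ 0.6747 -0.738   0.0009] shift units x,y,z [-0.0029 -0.0471  0.0411] q6 0.5589957435823127 w 0.013961471769531738 F [-3.1752 -0.9522  6.3465]
[-0.1753  0.7078  0.1178]
time: 64.55
position: [0.5343, -0.07, 0.12]
ee_rot: [[0.001, 0.287, -0.958], [-0.001, -0.958, -0.287], [-1.0, 0.001, -0.0]]
wrist_force: [-4.1, -3.7, 6.0]
gripper_width: 0.0143
t 64.55 pos [ 0.5343 -0.07    0.12  ] y [ 0.2866 -0.9581  0.0014] shift units x,y,z [ 0.0002 -0.0871  0.068 ] q6 1.0077197570255059 w 0.014305562492115615 F [-4.0854 -3.7136  5.9815]
[-0.7445  0.8151  0.0723]
```

View pics/w34.png

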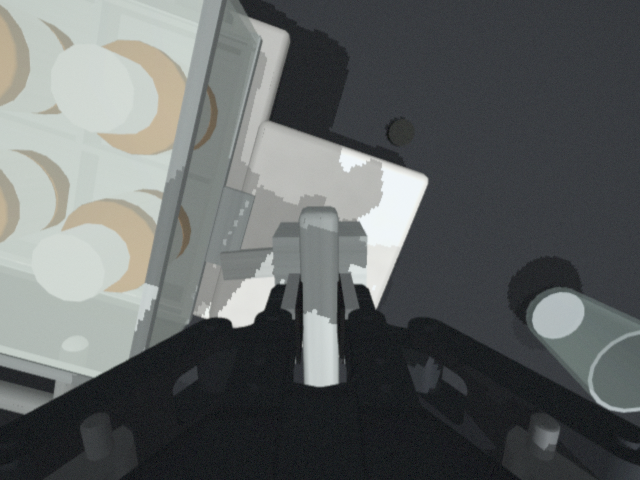

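```bash

python3 -m creep '[[0,0,0.01,0,0.6],[0,0,0.01,0,0.6],[0,0,0.01,0,0.6],[0,0,0.01,0,0.6],[0,0,0,0,0.3]]'
python3 - <<'E'
from h import *
go([.5325,-.0687,.120]); s=r.sense(); print(s["ft_torque"], np.arctan2(s["ee_rot"][1,1],s["ee_rot"][0,1])+.376)
E
python3 -m creep '[[0,0,0,0,0.15],[0,0,0,0,0.1],[0,0,0,0,0],[0,0,0,0,0],[0,0,0,0,0]]'
python3 - <<'E'
from h import *
go([.5325,-.0687,.120]); s=r.sense(); print(s["ft_torque"], np.arctan2(s["ee_rot"][1,1],s["ee_rot"][0,1])+.376); shot("wrist","w35"); shot("top","t35",(270,200,370,290),7)
E
```

```text
time: 65.1
position: [0.5342, -0.0708, 0.12]
ee_rot: [[0.0, -0.114, -0.993], [-0.001, -0.993, 0.114], [-1.0, 0.001, -0.0]]
wrist_force: [-5.5, -3.9, 7.9]
gripper_width: 0.0145
t 65.1 pos [ 0.5342 -0.0708  0.12  ] y [-0.1141 -0.9935  0.0011] shift units x,y,z [-0.0005 -0.0944  0.0978] q6 1.4113165169485815 w 0.014450714780483393 F [-5.5178 -3.9431  7.9292]
[-0.787   1.1399  0.0213] -1.3091723716469805
time: 65.6
position: [0.5342, -0.0707, 0.12]
ee_rot: [[0.0, -0.148, -0.989], [-0.001, -0.989, 0.148], [-1.0, 0.001, -0.0]]
wrist_force: [-5.1, -3.5, 8.6]
gripper_width: 0.0141
t 65.6 pos [ 0.5342 -0.0707  0.12  ] y [-0.1477 -0.989   0.0009] shift units x,y,z [-0.0007 -0.0854  0.0982] q6 1.4452353413433248 w 0.014111639248394458 F [-5.0582 -3.4776  8.5706]
[-0.5023  1.2493  0.0469] -1.343064294256155
```

View pics/w35.png

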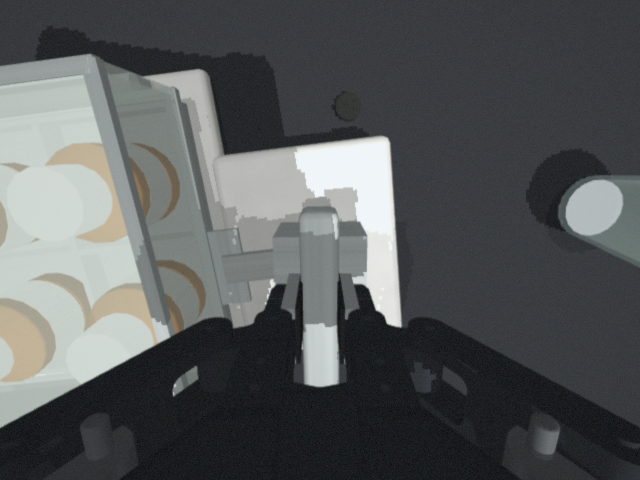

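```bash

python3 -m creep '[[0,0,0,0,0.2],[0,0,0,0,0.2],[0,0,0,0,0.2],[0,0,0,0,0],[0,0,0,0,0]]'
python3 - <<'E'
from h import *
go([.5325,-.0687,.120]); s=r.sense(); print(s["ft_torque"], np.arctan2(s["ee_rot"][1,1],s["ee_rot"][0,1])+.376); f=shot("wrist","w36",(200,200,380,330),4)
E
```

```text
time: 66.2
position: [0.534, -0.071, 0.12]
ee_rot: [[-0.0, -0.236, -0.972], [-0.002, -0.972, 0.236], [-1.0, 0.002, -0.0]]
wrist_force: [-9.0, -5.8, 9.7]
gripper_width: 0.0144
t 66.2 pos [ 0.534 -0.071  0.12 ] y [-0.2356 -0.9719  0.0017] shift units x,y,z [ 0.0014 -0.0931  0.0975] q6 1.5348669905234054 w 0.014373702088310873 F [-9.0121 -5.7549  9.684 ]
[-1.0861  1.7294  0.6506] -1.4326153994225042
```

View pics/w36.png

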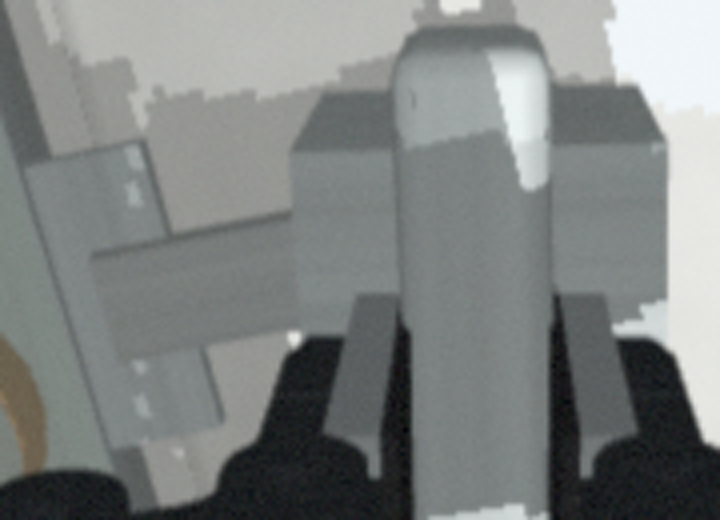

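```bash

python3 -m creep '[[0,0,0,0,-0.3],[0,0,0,0,-0.3],[0,0,0,0,0],[0.1,0,0,0,0],[0.2,0,0,0,0]]'
python3 -m creep '[[0.3,0,0,0,0],[0.35,0,0,0,0],[0.35,0,0,0,0],[0.35,-0.3,0,0,0],[0.35,-0.7,0,0,0]]'
python3 -m creep '[[0.35,-1,0,0,0],[0.35,-1,0,0,0],[0.35,-1,0,0,0],[0.35,-1,0,0,0],[0.35,-1,0,0,0]]'
python3 - <<'E'
from h import *
f=shot("wrist","w37"); go([.5325,-.0687,.120]); shot("side","s37",(220,160,420,320),4)
E
```

```text
time: 66.75
position: [0.5344, -0.0708, 0.1203]
ee_rot: [[0.001, -0.148, -0.989], [-0.001, -0.989, 0.148], [-1.0, 0.001, -0.001]]
wrist_force: [-4.9, -2.5, 8.6]
gripper_width: 0.0171
time: 67.25
position: [0.5338, -0.07, 0.1392]
ee_rot: [[-0.002, -0.148, -0.989], [0.001, -0.989, 0.148], [-1.0, -0.0, 0.002]]
wrist_force: [0.5, 0.5, -0.0]
gripper_width: 0.0297
time: 67.75
position: [0.5342, -0.0702, 0.2415]
ee_rot: [[0.001, -0.148, -0.989], [-0.0, -0.989, 0.148], [-1.0, 0.0, -0.001]]
wrist_force: [-0.1, -0.2, 0.2]
gripper_width: 0.0299
t 67.8 pos [ 0.535  -0.0703  0.2449] y [-0.1475 -0.9891  0.0005] shift units x,y,z [ 6.243  -0.0663  0.1683] q6 1.445255606883725 w 0.030028687092844522 F [-1.6374 -1.6989  4.5422]
```

View pics/w37.png

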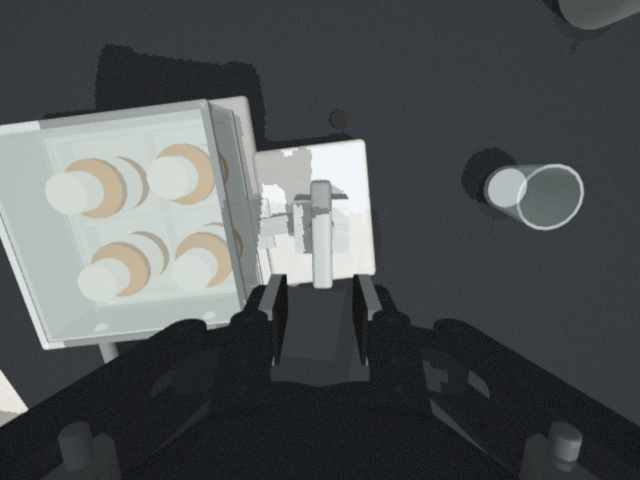

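View pics/s37.png

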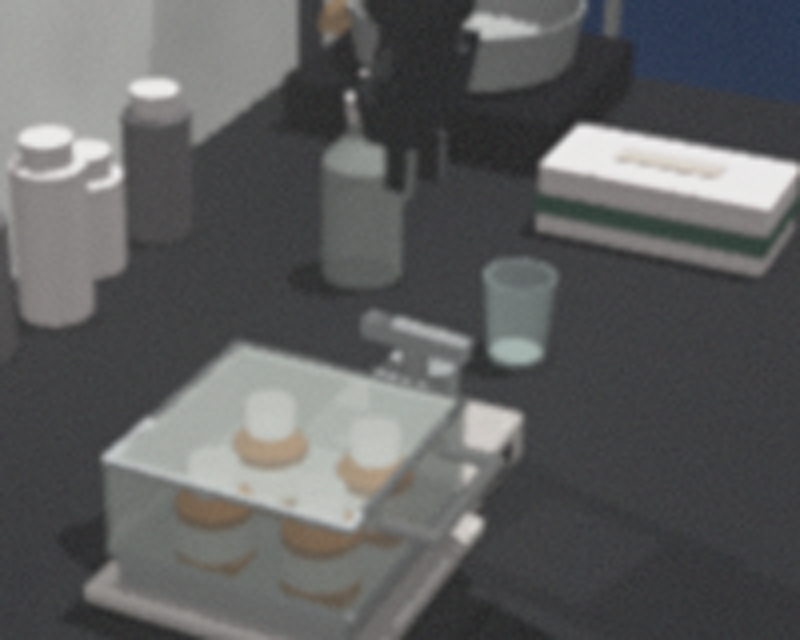

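The handle is seated and the gripper is free. I'll move aside and check heights and angles from the top view.

```bash

python3 -m creep '[[0.35,-0.5,0,1,0],[0.35,0,0,1,0],[0.35,0,0,1,0],[0.35,0,0,1,0],[0.35,0,0,1,0]]'
python3 -m creep '[[0.35,0,0.5,1,0],[0.35,0,1,1,0],[0.35,0,1,0,0],[0.35,0,1,0,0],[0.35,0,1,0,0]]'
python3 -m creep '[[0.35,0,1,0,0],[0.35,0,1,0,0],[0.35,0,0,0,0],[0.35,0,0,0,0],[0.35,0,0,0,0]]'
python3 - <<'E'
from h import *
f=shot("top","t38",(190,170,370,310),4); P=cloud(f)
m=(P[...,2]>.11)&(P[...,2]<.14)&(abs(P[...,0]-.53)<.07)&(P[...,1]<-.03)&(P[...,1]>-.13)
b=max(blobs(m,20),key=lambda b:b[0]); print(b[:3],"top z",np.median(P[b[3]][:,2]))
rc=cv2.minAreaRect(np.argwhere(b[3])[:,::-1].astype(np.float32)); bp=onplane(f,cv2.boxPoints(rc),.124); print(bp.mean(0)); 
for i in range(2): d=bp[i+1]-bp[i]; print(np.linalg.norm(d),np.arctan2(d[1],d[0]))
h=(P[...,2]>.08)&(P[...,2]<.10)&(abs(P[...,0]-.53)<.07)&(P[...,1]<-.03)&(P[...,1]>-.13); print("hub top z",np.median(P[h][:,2]), h.sum())
g=(abs(P[...,0]-.47)<.02)&(abs(P[...,1]-.09)<.05); print("guard top z front",np.median(P[g][:,2])); g=(abs(P[...,0]-.63)<.01)&(abs(P[...,1]-.09)<.05); print("rear",np.median(P[g][:,2]))
E
```

```text
time: 68.35
position: [0.4344, -0.0552, 0.2496]
ee_rot: [[0.0, -0.148, -0.989], [0.0, -0.989, 0.148], [-1.0, -0.0, -0.0]]
wrist_force: [-0.4, -0.6, 1.4]
gripper_width: 0.0299
time: 68.85
position: [0.3821, -0.1392, 0.2498]
ee_rot: [[0.001, -0.148, -0.989], [-0.0, -0.989, 0.148], [-1.0, 0.0, -0.001]]
wrist_force: [0.6, -0.0, 0.3]
gripper_width: 0.0296
time: 69.35
position: [0.3766, -0.1775, 0.2494]
ee_rot: [[0.0, -0.147, -0.989], [0.0, -0.989, 0.147], [-1.0, -0.0, -0.0]]
wrist_force: [-0.7, -0.5, -0.2]
gripper_width: 0.0301
(np.int32(290), array([324.0517, 240.1552]), array([319, 221,  11,  39], dtype=int32)) top z 0.12392566144478434
[ 0.5319 -0.0717  0.124 ]
0.08486945382647436 -0.12970556979235628
0.016895144472054955 -1.7028116665026756
hub top z 0.08918902181133737 279
guard top z front 0.11722431752979823
rear 0.11844061180354015
```

View pics/t38.png

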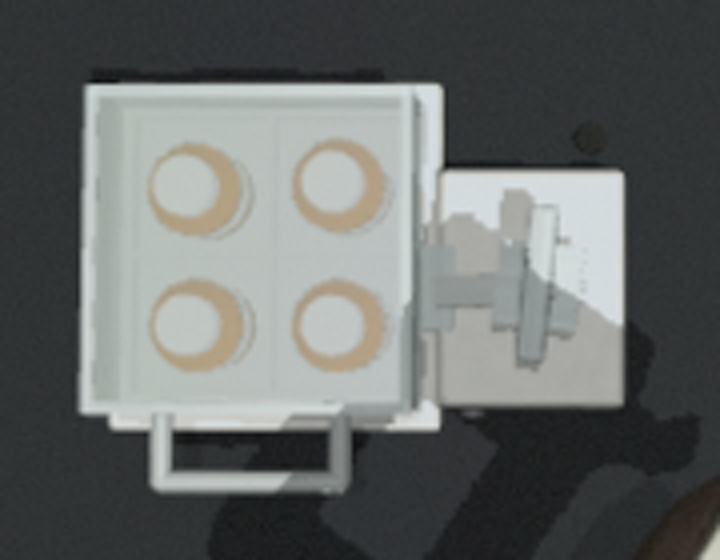

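```bash
python3 - <<'E'
from h import *
f=shot("top"); 
for c in caps(f): 
  if c[2][0]<.75 and c[2][0]>.25: print(c)
s=r.sense(); print(s["time"],s["wrist_force"],abs(s["dq"]).max())
print(r.close_job())
E
```

```text
(np.int32(2265), (542.5, 257.5), array([ 0.4812, -0.5605,  0.082 ]), np.float64(0.1181))
(np.int32(103), (414.7, 241.6), array([ 0.5244, -0.2756,  0.082 ]), np.float64(0.0293))
(np.int32(134), (317.0, 240.0), array([ 0.5338, -0.0543,  0.082 ]), np.float64(0.0245))
(np.int32(146), (331.5, 241.4), array([ 0.5298, -0.0872,  0.082 ]), np.float64(0.0243))
(np.int32(1355), (6.9, 271.8), array([0.4794, 0.6603, 0.082 ]), np.float64(0.0654))
(np.int32(608), (119.7, 281.2), array([0.4515, 0.3987, 0.082 ]), np.float64(0.0332))
69.45 [-0.3113 -0.1715 -0.3995] 0.0038014905698323994
the job is handed in; nothing more can be done
None
```

The whole task is done and handed in at about 69 s of the 210 s. No check failed, and no verdict came back.

- **Guard:** I gripped the bar, lifted the guard along its arc onto the open stop, and later lowered it the same way at 0.6 rad/s or slower. Its top now measures 117–118 mm high front and rear, so it is fully down.
- **Bottles:** All four bottles from the bench stand upright, one in each compartment, seen through the closed guard.
- **Handle and lock:**
  - I fitted the handle and turned it clockwise until torque rose to about 0.65 N m, meaning it was against the stop, then eased it back slightly and released it.
  - The top of its bar is at 123.9 mm (124 expected), and its centre is within about 1 mm of the spindle axis.
  - It is about 0.03 rad off square to the estimated spindle angle, and the tongue lies over the guard's ear.
- **Bystanders:** The beaker, pot and tissue box read within a few millimetres of where they started. The wash bottle and tumbler were only checked by eye in the pictures, where they had not moved. The arm stands clear of everything.
- **Disagreement:** The wrist and top cameras differed by 2–4 mm. I fitted the handle by measuring it and the spindle with the same camera, and it went on without any sideways force.

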